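# Put the filter cartridges back in their proper order

### The job

All three filter cartridges were put in the wrong housings: move them so that the string-wound one stands in the base with the pressure gauge, the pleated one in the base with plain ports only, and the carbon block in the base with the lever valve. Park one of them on the drip tray on the way; they are wet and clean, so never put one down on the bench or lay it over. Each must end standing upright on the floor of its well and let go, and the two sample bottles are to be left standing where they are.

Things in the scene. Friction and masses are not known exactly. Their poses are not given: they have to be found in the camera images.
- wound_center (a point): String-wound cartridge, loose, about 0.22 kg: a plain barrel of criss-crossed yarn without end caps, 60 mm across, 127 mm tall, standing upright. Point: its centre, 63.5 mm above its underside; z along its axis. Starts in the well of the plain base. Rigid; squeeze it anywhere on its side.
- pleated_center (a point): Pleated cartridge, loose, about 0.22 kg: a ring of 22 upright white pleats that stick out past its small flat caps like a star seen from above, 60 mm across, 127 mm tall. Point: its centre, 63.5 mm above its underside; z along its axis. Starts in the well of the valve base. Rigid, upright.
- carbon_center (a point): Carbon-block cartridge, loose, about 0.22 kg: a slim smooth block, 53 mm across, between two wider flat end caps (63 mm across, 12 mm thick, a black gasket ring on the top one), 127 mm tall. Point: its centre, 63.5 mm above its underside; z along its axis. Starts in the well of the gauge base. Rigid, upright.
- gauge_base_seat (a point): Gauge base, fixed, black, round, 100 mm across, rim 40 mm above the bench. Point: centre of the floor of its well (80 mm across, 18 mm deep, floor 22 mm above the bench: 8 to 10 mm to spare round a cartridge). z up. Ports along x and -x reach 96 mm from the centre, 38 mm high. Has a round pressure gauge, 50 mm across, dial up, on the -x port, 84 mm from the centre, top 63 mm up.
- plain_base_seat (a point): Plain base, fixed, black, round, 100 mm across, rim 40 mm above the bench. Point: centre of the floor of its well (80 mm across, 18 mm deep, floor 22 mm above the bench: 8 to 10 mm to spare round a cartridge). z up. Ports along x and -x reach 96 mm from the centre, 38 mm high. Has plain white ports only: no gauge, no valve.
- valve_base_seat (a point): Valve base, fixed, black, round, 100 mm across, rim 40 mm above the bench. Point: centre of the floor of its well (80 mm across, 18 mm deep, floor 22 mm above the bench: 8 to 10 mm to spare round a cartridge). z up. Ports along x and -x reach 96 mm from the centre, 38 mm high. Has a valve with a lever handle along +y on the +x port, 80 mm from the centre, top 57 mm up.
- tray_grate (a point): Square steel drip tray, 150 mm, fixed and empty at the start; point: middle of its flat slotted grate, which lies 20 mm above the bench; the tray's walls are 2.5 mm thick and end 28 mm above the bench. Its z is up, its sides lie along x and y.
- bottle_near_center (a point): Capped white sample bottle, loose and empty, 52 mm across, 115 mm tall, standing on the bench; point: its centre, 57.5 mm up. Stands nearer the robot than the other bottle. Leave it alone.
- bottle_far_center (a point): The other sample bottle, the same, farther from the robot. Leave it alone.

How it is judged:
By the outcome, as a careful person would: the job done as asked, in the order asked, and still so for the second after the job is handed in, with the robot touching nothing.
It also fails if it takes over 109 s, if anything falls off the work surface, if the arm or the gripper's body presses on something with over 40 N, if the wrist force passes 120 N, or if a joint passes its speed limit or range.

### The arm

A 6-joint arm with a two-finger parallel gripper is mounted at the origin on the work surface. World frame = base frame: x ahead of the robot, y to its left, z up, the work surface at z = 0. Lengths are in mm, angles in rad, forces in N, time in s.
With the tool pointing down it reaches from about 350 to 850 mm from the base axis. Payload 8.1 kg.
Tool frame: the origin (TCP) lies at the very end of the fingers, on their centre line; the grasp point (between the pads) lies robot.tcp_to_grasp behind it (robot.tcp_to_grasp is the distance from the TCP to the grasp point, in mm); z points along the fingers, x is the direction in which the jaws open and shut, and the axes are right-handed (so a half turn about z gives the same grasp; the last joint's range is limited). The gripper opens to 93 mm and grips with 3 to 60 N. Pads are 15 mm wide; open, the fingers measure 128 mm over their backs; the gripper's body (75 mm by 188 mm) begins 65 mm behind the grasp point.
Start: joints at [1.134, 0.13, 1.488, -0, 1.523, -0.085], TCP at [206.732, 563.265, 218.635] pointing down, gripper open.
Joint ranges: [-2.96, 2.96], [-0.89, 2.26], [0.02, 2.5], [-1.34, 4.48], [0, 2.73], [-2.66, 2.66]. Speed limits (rad/s): [2.39, 2.39, 2.79, 3.14, 3.14, 3.14].

### API

Orientations are given as a unit quaternion [w, x, y, z].
In Python, from workcell import robot gives the robot as it stands.
- The arm moves only by the tool carry_out, never from a script. Its argument "motion" is a list of rows, each a list of 3 entries, a list of its own where there are three numbers: the turn, a rotation vector about the tool's x, y, z in rad, then the shift along the tool's x, y, z in mm, then the closure, from -1 (fully open) to 1 (shut). In form: [[[ax, ay, az], [dx, dy, dz], gripper], ...]. A call has 1 to 5 rows; each row shifts and turns the pose as measured when the row begins, along the tool's axes as they then stand; what a row does not reach is not made up. A row lasts 1/10 s, in which the tool goes at most 50 mm and 8.59 degrees, less where a joint would pass 70% of its speed; a pose out of reach is approached as far as the arm can. A call with a gripper value outside its range is refused whole. The fingers move at their own pace and stop on an object; "newtons" is the grip in N (left out, the last holds). Time passes only in rows, so rows that do not move let the fingers close. It gives the time, the measured TCP pose, the force and the opening at its end, in the units of the state.
- robot.get_obs(): the state, without advancing time (a new reading comes with each control period).
- robot.get_image(name): name is "scene" or "top" or "wrist"; returns a dict with "img" (480x640x3 uint8, blue, green, red), "camera_matrix" (3x3 intrinsics, pixels), "rvec" (rotation vector, rad) and "tvec" (3), from world to camera coordinates, as OpenCV has them. Camera axes: x right, y down, z forward; pixel columns grow to the right and rows downward; lengths in mm; the calibration is good to about 2 mm. A picture is of the moment at which its call begins. There is no depth.
- robot.close_job(): hands the job in, once; it reports no verdict.
The state is a dict: "time": time; "qpos": joint angles; "qvel": joint speeds; "tau": joint torques, N m; "tcp_pos": TCP position; "orientation": TCP orientation; "wrist_force": force on the tool from outside, world axes, zero at the start; "torque": the same for the moment, N m; "grip_width": opening from 0.0 (shut) to 1.0 (fully open).
Only numpy, scipy, OpenCV 4.12 (cv2) and the standard library are available. Lean on these libraries where they do the work, as an engineer would, in place of code of your own. Each camera call takes 0.05 s, during which the arm holds its last target.

## Working session

There is one attempt and no reset: what is moved stays moved. The work goes in short steps, Python scripts to look and compute and a tool call to move; the robot and the scene stay as the last step left them, time stands still between calls to the robot, and variables do not carry over. Pictures are saved under pics/ and viewed, and the job is handed in when it is done.

Besides the shell and the picture viewer there is one more tool, called after ">>>" as name(argument=value, ...), one argument or row to a line, values as JSON. carry_out: Moves the arm, as the interface text tells. Its arguments: {"type":"object","properties":{"motion":{"type":"array","items":{"type":"array"}},"newtons":{"type":"number"}},"required":["motion"]}

```bash
mkdir -p pics; ls; python3 - <<'E'
from workcell import robot
import cv2
print(robot.get_obs()); print(robot.tcp_to_grasp)
for n in ("scene","top","wrist"):
    d=robot.get_image(n); cv2.imwrite(f"pics/{n}0.png",d["img"]); print(n,d["camera_matrix"].tolist(),d["rvec"],d["tvec"])
E
```

```text
pics
{'time': 0.0, 'qpos': array([ 1.13359973e+00,  1.31162840e-01,  1.48928414e+00,  4.44132736e-06,
        1.52300083e+00, -8.53937379e-02]), 'qvel': array([ 0.00045706, -0.00071533,  0.00010952, -0.00231491,  0.00072177,
        0.00212363]), 'tau': array([-3.40517021e-03, -5.59809387e+01, -4.91775978e+01,  7.63591100e-02,
        3.47837352e-02, -1.63655895e-04]), 'tcp_pos': array([206.48398829, 562.73839848, 217.58378466]), 'orientation': array([ 4.62275214e-04,  8.19935927e-01,  5.72454553e-01, -8.04184800e-04]), 'wrist_force': array([-0.13848811, -0.08023681,  0.3744979 ]), 'torque': array([ 0.03299961,  0.02966694, -0.01194086]), 'grip_width': 1.000360384025956}
18.8
scene [[552.6401096819079, 0.0, 321.86399492394855], [0.0, 552.6401096819079, 240.6813860859366], [0.0, 0.0, 1.0]] [ 2.14555286  1.4222408  -0.48091448] [-214.94475866 -352.64511408 1574.57240016]
top [[492.14993587823557, 0.0, 321.10717226418876], [0.0, 492.14993587823557, 241.5404984947813], [0.0, 0.0, 1.0]] [ 2.20252577 -2.14209897  0.05979151] [  7.61916011 564.60832533 860.39207144]
wrist [[420.7570658949911, 0.0, 318.2146264012501], [0.0, 420.7570658949911, 240.297236755174], [0.0, 0.0, 1.0]] [-2.38237811 -1.66442999 -0.22734676] [-598.70683317  -31.05149914  391.27500543]
```

View pics/top0.png

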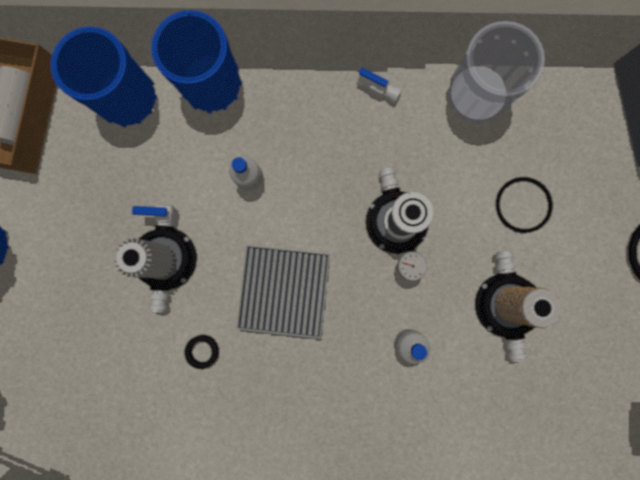

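View pics/scene0.png

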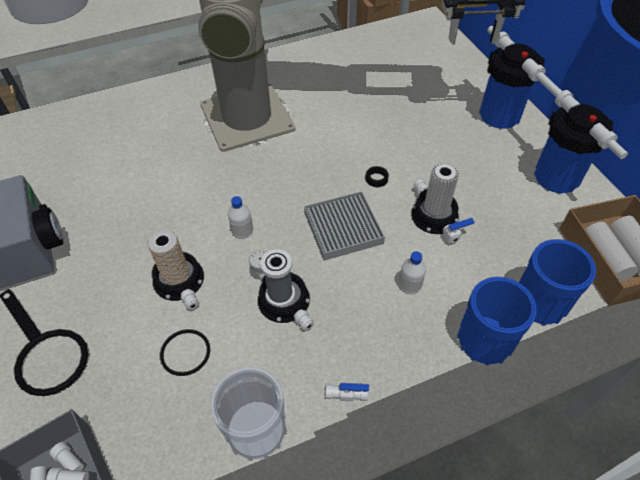

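View pics/wrist0.png

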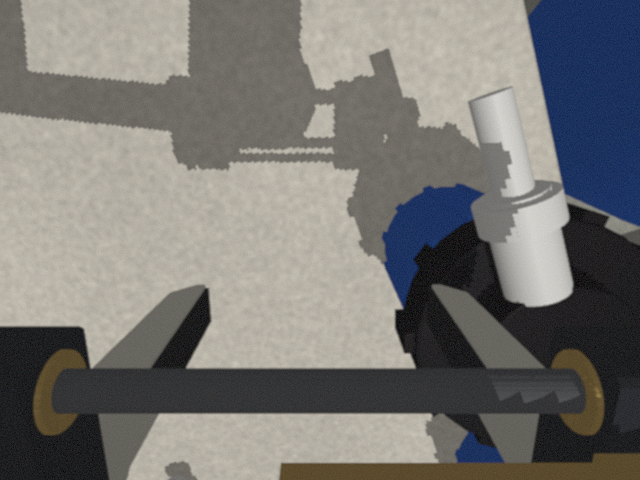

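Top view: valve base near (166,258) with the pleated cartridge, gauge base (398,220) with carbon, plain base (508,306) with wound, tray (284,292), bottles (245,172) and (413,347). I'll enlarge these to read them off more precisely.

```bash
cat > h.py <<'E'
import numpy as np, cv2
from workcell import robot
def ray(d,uv,z):
    K=d["camera_matrix"];R,_=cv2.Rodrigues(np.array(d["rvec"],float));t=np.array(d["tvec"],float).reshape(3)
    C=-R.T@t; v=R.T@np.linalg.inv(K)@np.array([uv[0],uv[1],1.]); return C+v*(z-C[2])/v[2]
def proj(d,P):
    p,_=cv2.projectPoints(np.array(P,float).reshape(-1,3),np.array(d["rvec"],float),np.array(d["tvec"],float),d["camera_matrix"],None); return p.reshape(-1,2)
def circ(d,c,r,n=60):
    a=np.linspace(0,2*np.pi,n,endpoint=False); return proj(d,np.c_[c[0]+r*np.cos(a),c[1]+r*np.sin(a),np.full(n,c[2])])
def draw(d,img,sc,x0,y0,pts,col):
    for p in pts: cv2.circle(img,(int(round((p[0]+.5-x0)*sc)),int(round((p[1]+.5-y0)*sc))),1,col,-1)
E
python3 - <<'E'
import cv2,numpy as np
im=cv2.imread("pics/top0.png")
for n,(x,y) in dict(v=(105,190),g=(350,155),p=(455,240)).items():
    c=cv2.resize(im[y:y+130,x:x+130],None,fx=4.5,fy=4.5,interpolation=cv2.INTER_CUBIC)
    cv2.imwrite(f"pics/c_{n}.png",c)
E
```

```text
(no output)
```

View pics/c_v.png

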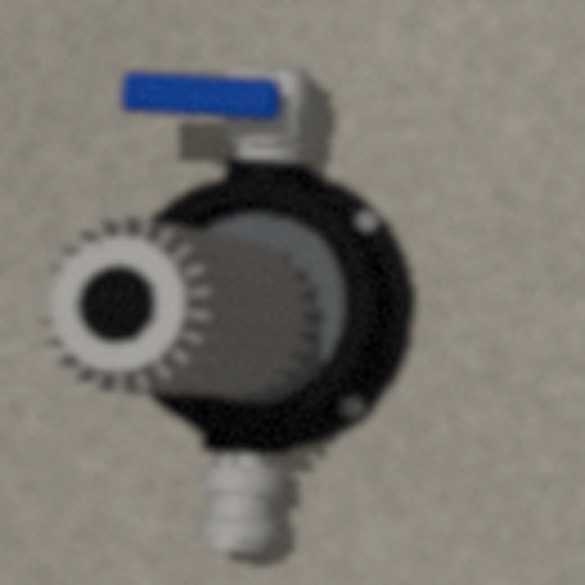

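View pics/c_g.png

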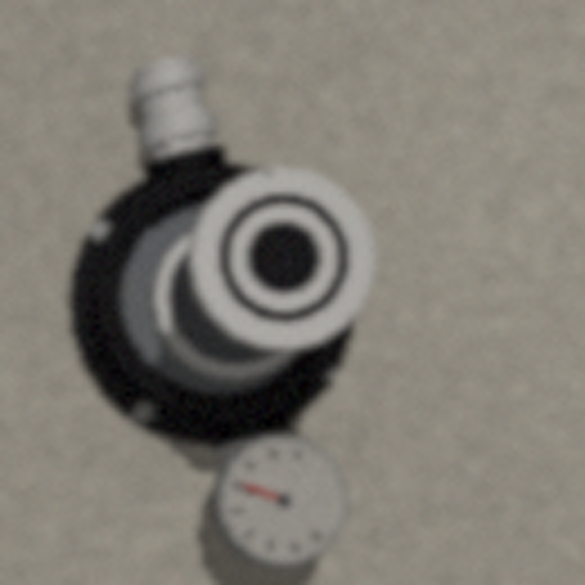

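View pics/c_p.png

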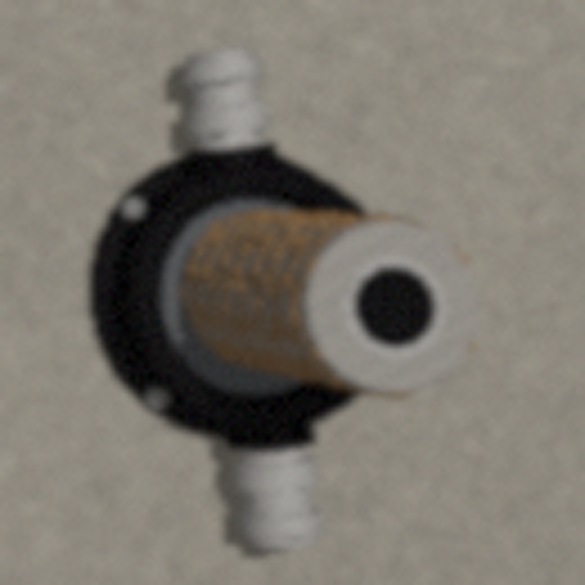

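```bash
cat > fit.py <<'E'
from h import *
d=robot.get_image("top"); im=d["img"]
O=dict(v=(105,190),g=(350,155),p=(455,240))
f=lambda n,u,v:((u+.5)/4.5-.5+O[n][0],(v+.5)/4.5-.5+O[n][1])
R,_=cv2.Rodrigues(np.array(d["rvec"],float));print("cam",-R.T@np.array(d["tvec"]).reshape(3))
for n,u,v in (("v",118,303),("g",284,256),("p",396,306)): print("cart",n,ray(d,f(n,u,v),149).round(1))
# well rim circle points (z=40) from crops, base rim outer
B=dict(v=(290,310),g=(213,300),p=(243,295))
for n,(u,v) in B.items(): print("base",n,ray(d,f(n,u,v),40).round(1))
print("gauge",ray(d,f("g",284,499),63).round(1))
for nm,uv in dict(tl=(249,247),tr=(329,254),br=(320,338),bl=(239,331)).items(): print("tray",nm,ray(d,uv,28).round(1))
for uv in ((239,165),(419,352)): print("bottle cap",ray(d,uv,115).round(1))
E
python3 fit.py
```

```text
cam [497.46184714   3.88296287 900.90607861]
cart v [522.8 312.9 149. ]
cart g [ 604.5 -118.7  149. ]
cart p [ 463.9 -315.3  149. ]
base v [525.6 289.8  40. ]
base g [ 602.  -109.1   40. ]
base p [ 461.5 -303.5   40. ]
gauge [ 524.5 -134.    63. ]
tray tl [550.5 151.4  28. ]
tray tr [541.9   8.5  28. ]
tray br [394.1  20.3  28. ]
tray bl [401.9 163.2  28. ]
bottle cap [678.3 158.4 115. ]
bottle cap [ 387.5 -137.2  115. ]
```

```bash
cat > ov.py <<'E'
from h import *
import sys
d=robot.get_image("top"); im=d["img"]
O=dict(v=(105,190),g=(350,155),p=(455,240))
Cc=dict(v=(522.8,312.9),g=(604.5,-118.7),p=(463.9,-315.3))
Bc=eval(sys.argv[1])
out=[]
for n,(x,y) in O.items():
    c=cv2.resize(im[y:y+130,x:x+130],None,fx=4,fy=4,interpolation=cv2.INTER_CUBIC)
    draw(d,c,4,x,y,circ(d,(*Bc[n],40),50,120),(0,255,255))
    draw(d,c,4,x,y,circ(d,(*Bc[n],40),40,120),(0,255,0))
    draw(d,c,4,x,y,circ(d,(*Bc[n],22),40,120),(255,255,0))
    draw(d,c,4,x,y,circ(d,(*Cc[n],149),31.5 if n=='g' else 30,120),(0,0,255))
    draw(d,c,4,x,y,circ(d,(*Cc[n],22),31.5 if n=='g' else 30,120),(255,0,255))
    out.append(c)
o=np.zeros((1040,1040,3),np.uint8); o[:520,:520]=out[0];o[:520,520:]=out[1];o[520:,:520]=out[2]
cv2.imwrite(sys.argv[2],cv2.resize(o,(600,600),interpolation=cv2.INTER_AREA))
E
python3 ov.py "dict(v=(522.8,303),g=(602,-112),p=(461.5,-308))" pics/ov1.png
```

```text
(no output)
```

View pics/ov1.png

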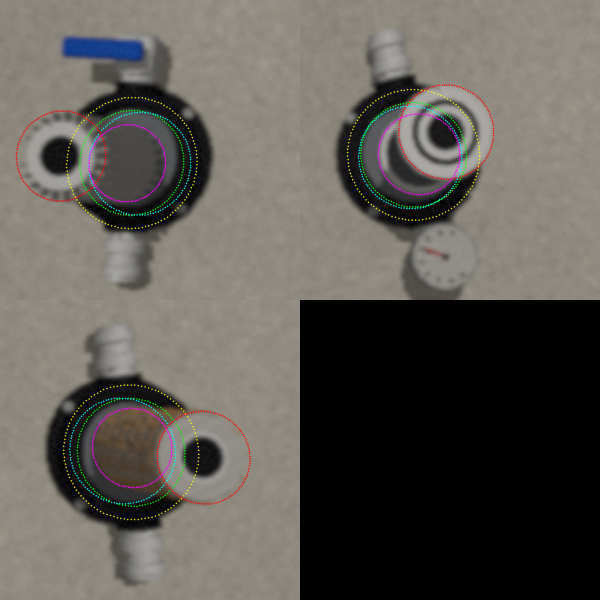

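```bash
sed -i 's/^    draw(d,c,4,x,y,circ(d,(\*Bc\[n\],22).*/    draw(d,c,4,x,y,circ(d,(*Bc[n],0),50,120),(255,255,0))/' ov.py
python3 ov.py "dict(v=(524,312),g=(602,-117),p=(461.5,-314))" pics/ov2.png
```

```text
(no output)
```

View pics/ov2.png

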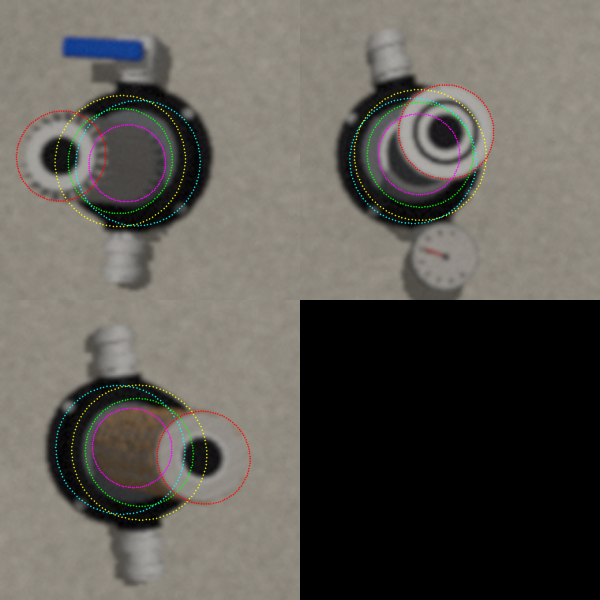

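```bash
cat > ovs.py <<'E'
from h import *
d=robot.get_image("scene"); im=d["img"]
O=dict(v=(370,140),g=(220,210),p=(110,195))
Cc=dict(v=(522.8,312.9),g=(604.5,-118.7),p=(463.9,-315.3))
Bc=dict(v=(524,312),g=(602,-117),p=(461.5,-314))
o=np.zeros((800,800,3),np.uint8)
for i,(n,(x,y)) in enumerate(O.items()):
    c=cv2.resize(im[y:y+130,x:x+130],None,fx=400/130,fy=400/130,interpolation=cv2.INTER_CUBIC); s=400/130
    draw(d,c,s,x,y,circ(d,(*Bc[n],40),50,120),(0,255,255))
    draw(d,c,s,x,y,circ(d,(*Bc[n],40),40,120),(0,255,0))
    draw(d,c,s,x,y,circ(d,(*Cc[n],149),31.5 if n=='g' else 30,120),(0,0,255))
    o[400*(i//2):400*(i//2)+400,400*(i%2):400*(i%2)+400]=c
cv2.imwrite("pics/ovs.png",o[:,:])
cv2.imwrite("pics/ovs.png",cv2.resize(o,(600,600),interpolation=cv2.INTER_AREA))
E
python3 ovs.py
```

```text
(no output)
```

View pics/ovs.png

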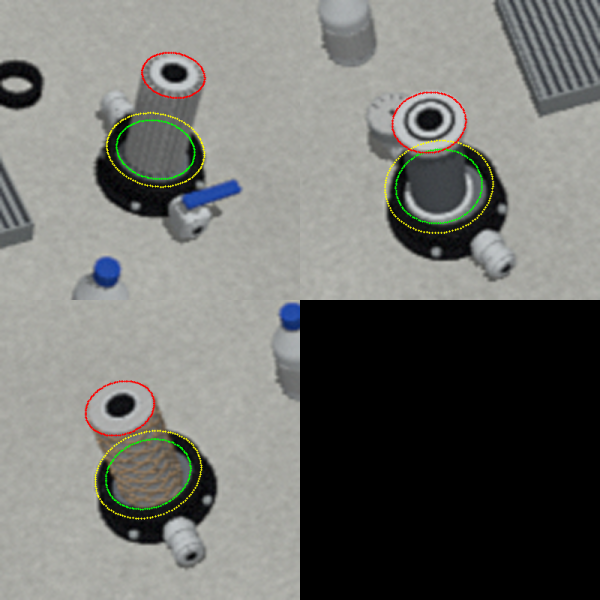

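The red circles match the cartridge tops in both views. Cartridges: pleated (522.8,312.9), carbon (604.5,-118.7), wound (463.9,-315.3). Next I'll check how far the blue housings are from the start path.

```bash
cat >> h.py <<'E'
from scipy.spatial.transform import Rotation as Ro
def st():
    o=robot.get_obs(); q=o["orientation"]; R=Ro.from_quat([q[1],q[2],q[3],q[0]]).as_matrix(); return o,R
def go(*T):
    o,R=st(); p=o["tcp_pos"]; print("t",round(o["time"],2),"tcp",p.round(1),"w",round(o["grip_width"],3),"F",o["wrist_force"].round(1),"x",R[:,0].round(3),"z",R[:,2].round(4))
    p=p.copy()
    for t in T:
        d=R.T@(np.array(t)-p); n=int(np.ceil(np.linalg.norm(d)/48)); print(t,"tot",d.round(1),"n",n,"row",(d/n).round(1)); p=np.array(t,float)
E
python3 - <<'E'
from h import *
d=robot.get_image("scene")
for z in (150,200,250): print(z,ray(d,(515,60),z).round(),ray(d,(585,125),z).round(),ray(d,(620,150),z).round(),ray(d,(495,35),z).round())
z=0
print(ray(d,(503,122),0).round(),ray(d,(562,185),0).round())
# down-tilt check + go
go((523,313,218),(523,313,92))
E
```

```text
150 [241. 692. 150.] [522. 698. 150.] [622. 717. 150.] [123. 708. 150.]
200 [295. 640. 200.] [560. 645. 200.] [655. 662. 200.] [183. 654. 200.]
250 [349. 587. 250.] [599. 591. 250.] [688. 608. 250.] [244. 600. 250.]
[307. 656.   0.] [567. 659.   0.]
t 0.4 tcp [206.7 563.2 218.5] w 0.998 F [ 0.7 -0.6 -0. ] x [ 0.345  0.939 -0.   ] z [-1.e-04 -3.e-04 -1.e+00]
(523, 313, 218) tot [-125.9  383.2    0.5] n 9 row [-14.   42.6   0.1]
(523, 313, 92) tot [  0.   0. 126.] n 3 row [ 0.  0. 42.]
```

>>> carry_out(
  motion=[
    [[0,0,0],[-47,17,0],-1],
    [[0,0,0],[-47,17,0],-1],
    [[0,0,0],[-4,44,0],-1],
    [[0,0,0],[-4,44,0],-1],
    [[0,0,0],[-4,44,0],-1],
  ],
)

```text
time: 0.9
tcp_pos: [322.0, 401.1, 210.4]
orientation: [0.002, 0.817, 0.576, -0.006]
wrist_force: [0.4, 1.0, 1.2]
grip_width: 1.004
```

>>> carry_out(
  motion=[
    [[0,0,0],[-4,44,0],-1],
    [[0,0,0],[-4,44,0],-1],
    [[0,0,0],[-4,44,0],-1],
    [[0,0,0],[-4,44,0],-1],
    [[0,0,0],[-4,44,0],-1],
  ],
)

```text
time: 1.4
tcp_pos: [530.1, 303.3, 211.0]
orientation: [0.002, 0.817, 0.577, -0.005]
wrist_force: [0.2, 1.4, -0.2]
grip_width: 0.997
```

```bash
python3 -c "
from h import *
go((523,313,180),(523,313,92))"
```

```text
t 1.4 tcp [530.1 303.3 211. ] w 0.997 F [ 0.2  1.4 -0.2] x [ 0.335  0.942 -0.01 ] z [-0.006  -0.0086 -0.9999]
(523, 313, 180) tot [ 7.1 -9.8 31. ] n 1 row [ 7.1 -9.8 31. ]
(523, 313, 92) tot [ 0.9  0.2 88. ] n 2 row [ 0.4  0.1 44. ]
```

```bash
cat >> h.py <<'E'
def fix():
    o,R=st(); a=np.arctan2(R[1,0],R[0,0]); Rd=np.c_[[np.cos(a),np.sin(a),0],[np.sin(a),-np.cos(a),0],[0,0,-1]]
    print("fix turn",Ro.from_matrix(R.T@Rd).as_rotvec().round(4),"yaw",round(a,3))
E
python3 -c "
from h import *
fix()"
```

```text
fix turn [-0.0028  0.0101 -0.    ] yaw 1.229
```

>>> carry_out(
  motion=[
    [[-0.003,0.01,0],[7,-10,20],-1],
    [[0,0,0],[0,0,10],-1],
    [[0,0,0],[0,0,0],-1],
  ],
)

```text
time: 1.7
tcp_pos: [528.6, 308.6, 179.6]
orientation: [0.001, 0.819, 0.573, 0.0]
wrist_force: [0.2, 0.0, 0.9]
grip_width: 1.002
```

```bash
python3 -c "
from h import *
fix();go((523,313,180),(523,313,92))
d=robot.get_image('wrist');cv2.imwrite('pics/w1.png',d['img'])"
```

```text
fix turn [0.0022 0.0008 0.    ] yaw 1.222
t 1.7 tcp [528.6 308.6 179.6] w 1.002 F [0.2 0.  0.9] x [ 0.342  0.94  -0.001] z [ 0.0018 -0.0014 -1.    ]
(523, 313, 180) tot [ 2.2 -6.8 -0.4] n 1 row [ 2.2 -6.8 -0.4]
(523, 313, 92) tot [ 0.1 -0.2 88. ] n 2 row [ 0.  -0.1 44. ]
```

View pics/w1.png

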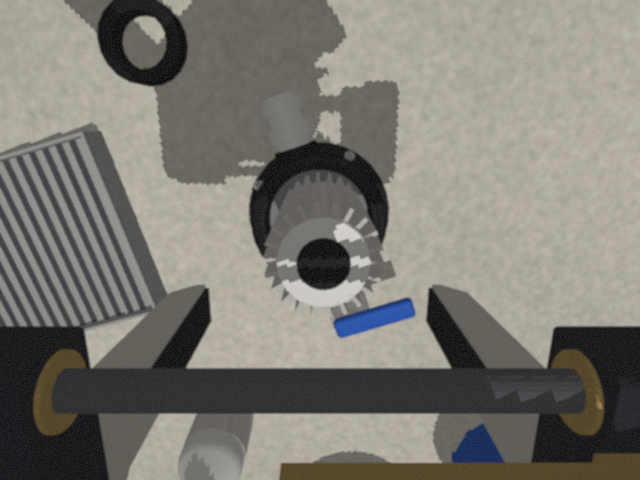

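Wrist view: the pleated cartridge's hole is at about (324,264), between the fingers. The lever is at (375,317).

```bash
python3 -c "
from h import *
d=robot.get_image('wrist');print(ray(d,(324,264),149).round(1))
go((523,313,180),(523,313,92))"
```

```text
[521.2 314.3 149. ]
t 1.8 tcp [528.6 309.4 181.1] w 1.005 F [-0.2 -1.3 -0.1] x [0.341 0.94  0.001] z [ 3.1e-03 -5.0e-04 -1.0e+00]
(523, 313, 180) tot [ 1.5 -6.5  1.1] n 1 row [ 1.5 -6.5  1.1]
(523, 313, 92) tot [-0.1 -0.3 88. ] n 2 row [-0.  -0.1 44. ]
```

>>> carry_out(
  motion=[
    [[0.002,0.0,0],[1.5,-7,10],-1],
    [[0,0,0],[0,0,35],-1],
    [[0,0,0],[0,0,35],-1],
    [[0,0,0],[0,0,5],-1],
    [[0,0,0],[0,0,0],-1],
  ],
)

```text
time: 2.3
tcp_pos: [521.7, 317.9, 98.8]
orientation: [0.001, 0.817, 0.576, 0.005]
wrist_force: [0.4, -0.3, 1.0]
grip_width: 1.005
```

```bash
python3 -c "
from h import *
fix();go((522.5,313.3,92))"
```

```text
fix turn [ 0.0063 -0.0069 -0.    ] yaw 1.228
t 2.3 tcp [521.7 317.9  98.8] w 1.005 F [ 0.4 -0.3  1. ] x [0.336 0.942 0.007] z [ 0.0083  0.0044 -1.    ]
(522.5, 313.3, 92) tot [-4.1  2.2  6.8] n 1 row [-4.1  2.2  6.8]
```

>>> carry_out(
  motion=[
    [[0.006,-0.007,0],[-4,2,4],-1],
    [[0,0,0],[0,0,0],-1],
  ],
)

```text
time: 2.5
tcp_pos: [522.9, 314.3, 97.4]
orientation: [0.0, 0.817, 0.576, 0.001]
wrist_force: [-0.1, -0.5, -0.2]
grip_width: 0.997
```

```bash
python3 -c "
from h import *
fix();go((522.5,313.3,92))"
```

```text
fix turn [ 0.0017 -0.0014 -0.    ] yaw 1.229
t 2.5 tcp [522.9 314.3  97.4] w 0.997 F [-0.1 -0.5 -0.2] x [0.335 0.942 0.001] z [ 2.1e-03  7.0e-04 -1.0e+00]
(522.5, 313.3, 92) tot [-1.1 -0.   5.4] n 1 row [-1.1 -0.   5.4]
```

Good. Close.

>>> carry_out(
  motion=[
    [[0,0,0],[-1,0,3],-1],
    [[0,0,0],[0,0,0],1],
    [[0,0,0],[0,0,0],1],
    [[0,0,0],[0,0,0],1],
    [[0,0,0],[0,0,0],1],
  ],
  newtons=25,
)

```text
time: 3.0
tcp_pos: [525.3, 314.2, 98.7]
orientation: [0.001, 0.817, 0.576, 0.004]
wrist_force: [0.1, 0.3, 0.3]
grip_width: 0.702
```

>>> carry_out(
  motion=[
    [[0,0,0],[0,0,0],1],
    [[0,0,0],[0,0,0],1],
    [[0,0,0],[0,0,0],1],
    [[0,0,0],[0,0,0],1],
  ],
)

```text
time: 3.4
tcp_pos: [525.2, 314.1, 98.7]
orientation: [0.001, 0.817, 0.576, 0.004]
wrist_force: [-0.2, -0.1, 0.6]
grip_width: 0.646
```

```bash
python3 -c "
from h import *
fix();go((522.5,313.3,142),(472,86,142))"
```

```text
fix turn [ 0.0063 -0.0059 -0.    ] yaw 1.228
t 3.4 tcp [525.2 314.1  98.7] w 0.646 F [-0.2 -0.1  0.6] x [0.336 0.942 0.006] z [ 0.0079  0.0034 -1.    ]
(522.5, 313.3, 142) tot [ -1.4  -2.  -43.4] n 1 row [ -1.4  -2.  -43.4]
(472, 86, 142) tot [-231.    28.8   -1.2] n 5 row [-46.2   5.8  -0.2]
```

>>> carry_out(
  motion=[
    [[0,0,0],[0,0,-20],1],
    [[0.003,-0.003,0],[0,0,-40],1],
    [[0,0,0],[-24,3,0],1],
    [[0,0,0],[-36,5,0],1],
    [[0,0,0],[-36,5,0],1],
  ],
)

```text
time: 3.9
tcp_pos: [502.4, 219.8, 157.6]
orientation: [-0.0, 0.816, 0.578, -0.0]
wrist_force: [1.1, -0.8, -2.8]
grip_width: 0.641
```

```bash
python3 -c "
from h import *
fix();go((472,86,148))
d=robot.get_image('scene');cv2.imwrite('pics/s1.png',d['img'])"
```

```text
fix turn [-0.0007 -0.0003  0.    ] yaw 1.233
t 3.9 tcp [502.4 219.8 157.6] w 0.641 F [ 1.1 -0.8 -2.8] x [0.331 0.944 0.   ] z [-6.e-04  6.e-04 -1.e+00]
(472, 86, 148) tot [-136.3   15.6    9.5] n 3 row [-45.4   5.2   3.2]
```

View pics/s1.png

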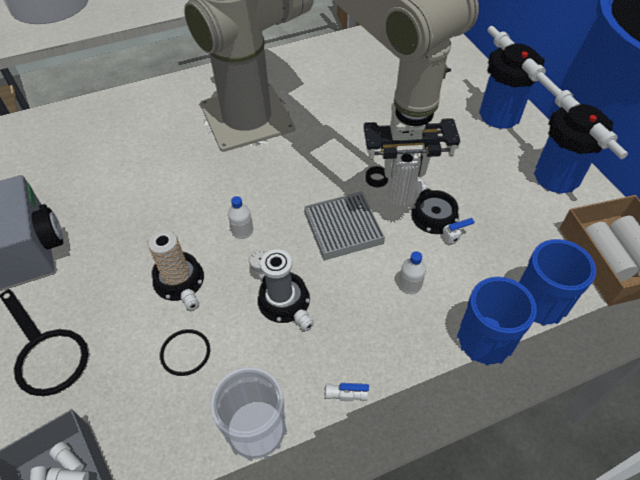

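The pleated cartridge is held upright at (405,180), and the valve well at (437,210) is empty. I'll go on to the tray.

>>> carry_out(
  motion=[
    [[0,0,0],[-40,5,2],1],
    [[0,0,0],[-40,5,2],1],
    [[0,0,0],[-30,4,2],1],
    [[0,0,0],[-12,1,2],1],
    [[0,0,0],[0,0,0],1],
  ],
)

```text
time: 4.45
tcp_pos: [471.4, 89.5, 146.4]
orientation: [-0.0, 0.817, 0.577, -0.004]
wrist_force: [-0.1, 0.0, -3.2]
grip_width: 0.641
```

```bash
python3 -c "
from h import *
fix();go((472,86,102))
d=robot.get_image('scene');im=d['img']
cv2.imwrite('pics/s2.png',cv2.resize(im[150:310,290:490],None,fx=4,fy=3.75,interpolation=cv2.INTER_CUBIC))
d=robot.get_image('top');im=d['img']
cv2.imwrite('pics/t2.png',cv2.resize(im[190:340,100:300],None,fx=4,fy=4,interpolation=cv2.INTER_CUBIC))"
```

```text
fix turn [-0.0049  0.0054 -0.    ] yaw 1.23
t 4.45 tcp [471.4  89.5 146.4] w 0.641 F [-0.1  0.  -3.2] x [ 0.334  0.943 -0.005] z [-0.0065 -0.0034 -1.    ]
(472, 86, 102) tot [-2.8  1.9 44.4] n 1 row [-2.8  1.9 44.4]
```

View pics/s2.png

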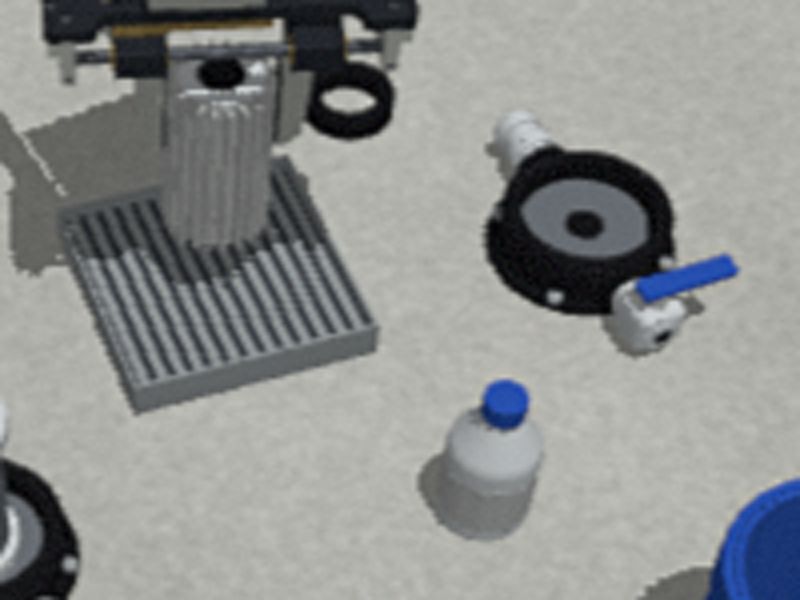

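View pics/t2.png

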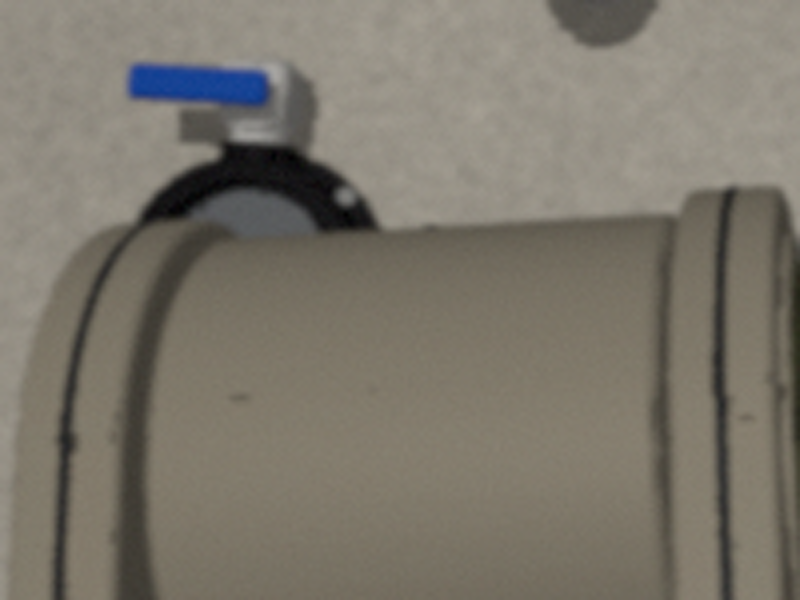

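Scene crop: the floor hole of the valve well is at (585,225). The tray is clear and the cartridge is above it. Lowering now.

>>> carry_out(
  motion=[
    [[-0.005,0.005,0],[-3,2,25],1],
    [[0,0,0],[0,0,15],1],
    [[0,0,0],[0,0,2],1],
    [[0,0,0],[0,0,0],1],
  ],
)

```text
time: 4.95
tcp_pos: [475.1, 92.5, 105.3]
orientation: [0.0, 0.815, 0.58, 0.002]
wrist_force: [-0.3, 0.5, -2.3]
grip_width: 0.643
```

```bash
python3 -c "
from h import *
fix();go((472,86,96.7))
d=robot.get_image('scene');print(ray(d,(290+585.5/4-.5,150+225.5/3.75-.5),22).round(1))"
```

```text
fix turn [ 0.0028 -0.0037 -0.    ] yaw 1.236
t 4.95 tcp [475.1  92.5 105.3] w 0.643 F [-0.3  0.5 -2.3] x [0.328 0.945 0.004] z [ 0.0039  0.0026 -1.    ]
(472, 86, 96.7) tot [-7.2 -0.8  8.6] n 1 row [-7.2 -0.8  8.6]
[526.6 311.4  22. ]
```

>>> carry_out(
  motion=[
    [[0.003,-0.003,0],[-3,0,4],1],
    [[0,0,0],[0,0,3],1],
    [[0,0,0],[0,0,1.5],1],
  ],
)

```text
time: 5.3
tcp_pos: [475.9, 90.6, 98.8]
orientation: [0.001, 0.814, 0.58, 0.002]
wrist_force: [0.1, -0.1, -1.8]
grip_width: 0.642
```

```bash
python3 -c "
from h import *
fix();go((472,86,96.7))"
```

```text
fix turn [ 0.0029 -0.0021 -0.    ] yaw 1.238
t 5.3 tcp [475.9  90.6  98.8] w 0.642 F [ 0.1 -0.1 -1.8] x [0.327 0.945 0.002] z [ 0.0035  0.001  -1.    ]
(472, 86, 96.7) tot [-5.6 -2.2  2. ] n 1 row [-5.6 -2.2  2. ]
```

>>> carry_out(
  motion=[
    [[0.002,-0.002,0],[0,0,1.5],1],
    [[0,0,0],[0,0,1],1],
  ],
)

```text
time: 5.5
tcp_pos: [476.2, 90.6, 96.5]
orientation: [0.001, 0.815, 0.58, 0.001]
wrist_force: [-1.2, -0.3, 1.1]
grip_width: 0.646
```

>>> carry_out(
  motion=[
    [[0,0,0],[0,0,1],1],
    [[0,0,0],[0,0,1],1],
  ],
)

```text
time: 5.7
tcp_pos: [476.5, 90.5, 96.5]
orientation: [0.001, 0.815, 0.58, 0.001]
wrist_force: [-4.5, 0.2, 8.1]
grip_width: 0.645
```

```bash
python3 -c "
from h import *
fix();go((472,86,96.7))"
```

```text
fix turn [ 0.0017 -0.0003 -0.    ] yaw 1.238
t 5.7 tcp [476.5  90.5  96.5] w 0.645 F [-4.5  0.2  8.1] x [0.327 0.945 0.   ] z [ 1.7e-03 -3.0e-04 -1.0e+00]
(472, 86, 96.7) tot [-5.8 -2.7 -0.2] n 1 row [-5.8 -2.7 -0.2]
```

Contact. Release, then check.

>>> carry_out(
  motion=[
    [[0,0,0],[0,0,0],-1],
    [[0,0,0],[0,0,0],-1],
    [[0,0,0],[0,0,0],-1],
    [[0,0,0],[0,0,0],-1],
  ],
)

```text
time: 6.1
tcp_pos: [477.9, 90.5, 97.9]
orientation: [0.001, 0.815, 0.58, 0.002]
wrist_force: [-0.1, -0.5, -0.3]
grip_width: 0.937
```

>>> carry_out(
  motion=[
    [[0,0,0],[0,0,-20],-1],
    [[0,0,0],[0,0,-45],-1],
    [[0,0,0],[0,0,-45],-1],
  ],
)

```text
time: 6.4
tcp_pos: [472.1, 90.0, 202.5]
orientation: [-0.002, 0.815, 0.58, -0.005]
wrist_force: [1.4, -0.0, 0.2]
grip_width: 0.999
```

```bash
python3 -c "
from h import *
fix();go((604.5,-118.7,205))
d=robot.get_image('scene');im=d['img']
cv2.imwrite('pics/s3.png',im)"
```

```text
fix turn [-0.0093  0.0045 -0.    ] yaw 1.237
t 6.4 tcp [472.1  90.  202.5] w 0.999 F [ 1.4 -0.   0.2] x [ 0.328  0.945 -0.005] z [-0.0102 -0.0012 -0.9999]
(604.5, -118.7, 205) tot [-153.8  193.4   -3.6] n 6 row [-25.6  32.2  -0.6]
```

View pics/s3.png

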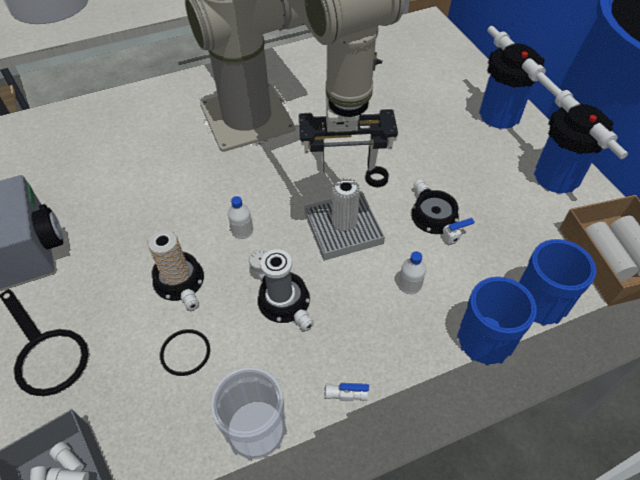

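The pleated cartridge stands on the tray at (345,205). Next is the carbon.

>>> carry_out(
  motion=[
    [[-0.009,0.004,0],[-26,32,0],-1],
    [[0,0,0],[-26,32,0],-1],
    [[0,0,0],[-26,32,0],-1],
    [[0,0,0],[-26,32,0],-1],
    [[0,0,0],[-26,32,0],-1],
  ],
)

```text
time: 6.95
tcp_pos: [590.7, -85.7, 218.9]
orientation: [0.006, 0.812, 0.583, 0.01]
wrist_force: [-0.1, 0.8, 0.8]
grip_width: 0.999
```

>>> carry_out(
  motion=[
    [[0,0,0],[-20,25,0],-1],
    [[0,0,0],[0,0,0],-1],
  ],
)

```text
time: 7.15
tcp_pos: [610.0, -118.5, 218.0]
orientation: [0.007, 0.813, 0.582, 0.01]
wrist_force: [0.2, 1.0, -0.0]
grip_width: 0.999
```

```bash
python3 -c "
from h import *
fix();go((604.5,-118.7,190),(604.5,-118.7,92))
d=robot.get_image('wrist');cv2.imwrite('pics/w2.png',d['img'])"
```

```text
fix turn [ 0.0224 -0.0081 -0.0001] yaw 1.242
t 7.15 tcp [ 610.  -118.5  218. ] w 0.999 F [ 0.2  1.  -0. ] x [0.323 0.946 0.008] z [ 2.380e-02  5.000e-04 -9.997e-01]
(604.5, -118.7, 190) tot [-2.2 -5.8 27.8] n 1 row [-2.2 -5.8 27.8]
(604.5, -118.7, 92) tot [-0.8 -2.2 98. ] n 3 row [-0.3 -0.7 32.7]
```

View pics/w2.png

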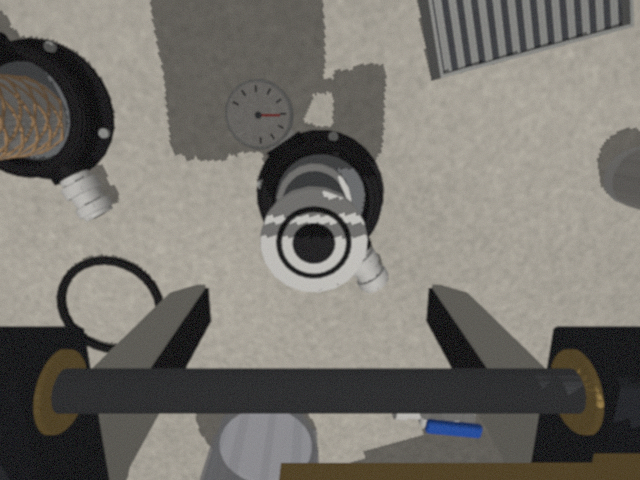

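```bash
python3 -c "
from h import *
d=robot.get_image('wrist');print(ray(d,(314,243),149).round(1))"
```

```text
[ 601.8 -116.6  149. ]
```

>>> carry_out(
  motion=[
    [[0.022,-0.008,0],[-2,-6,20],-1],
    [[0,0,0],[0,0,8],-1],
    [[0,0,0],[0,0,0],-1],
  ],
)

```text
time: 7.55
tcp_pos: [601.1, -112.1, 187.1]
orientation: [-0.002, 0.812, 0.584, -0.001]
wrist_force: [0.5, -0.2, -0.7]
grip_width: 1.0
```

```bash
python3 -c "
from h import *
fix();go((604.5,-118.7,190),(604.5,-118.7,92))"
```

```text
fix turn [-0.004  -0.0011  0.    ] yaw 1.246
t 7.55 tcp [ 601.1 -112.1  187.1] w 1.0 F [ 0.5 -0.2 -0.7] x [0.319 0.948 0.001] z [-0.0035  0.0024 -1.    ]
(604.5, -118.7, 190) tot [-5.2  5.3 -2.9] n 1 row [-5.2  5.3 -2.9]
(604.5, -118.7, 92) tot [-0.1  0.4 98. ] n 3 row [-0.   0.1 32.7]
```

>>> carry_out(
  motion=[
    [[-0.003,-0.001,0],[-5,4,10],-1],
    [[0,0,0],[0,0,30],-1],
    [[0,0,0],[0,0,35],-1],
    [[0,0,0],[0,0,14],-1],
    [[0,0,0],[0,0,0],-1],
  ],
)

```text
time: 8.05
tcp_pos: [603.7, -116.8, 95.0]
orientation: [0.001, 0.811, 0.585, 0.001]
wrist_force: [0.2, -1.2, 1.0]
grip_width: 1.001
```

```bash
python3 -c "
from h import *
fix();go((603.5,-118,92))"
```

```text
fix turn [0.0021 0.0001 0.    ] yaw 1.25
t 8.05 tcp [ 603.7 -116.8   95. ] w 1.001 F [ 0.2 -1.2  1. ] x [ 0.315  0.949 -0.   ] z [ 2.e-03 -8.e-04 -1.e+00]
(603.5, -118, 92) tot [-1.2  0.2  3. ] n 1 row [-1.2  0.2  3. ]
```

>>> carry_out(
  motion=[
    [[0,0,0],[-1,0,1],1],
    [[0,0,0],[0,0,0],1],
    [[0,0,0],[0,0,0],1],
    [[0,0,0],[0,0,0],1],
    [[0,0,0],[0,0,0],1],
  ],
)

```text
time: 8.55
tcp_pos: [606.5, -118.8, 99.7]
orientation: [0.004, 0.811, 0.585, 0.003]
wrist_force: [-0.4, -0.9, -1.6]
grip_width: 0.669
```

>>> carry_out(
  motion=[
    [[0,0,0],[0,0,0],1],
    [[0,0,0],[0,0,0],1],
    [[0,0,0],[0,0,0],1],
    [[0,0,0],[0,0,0],1],
  ],
)

```text
time: 8.95
tcp_pos: [606.5, -118.8, 100.0]
orientation: [0.004, 0.811, 0.585, 0.003]
wrist_force: [-0.2, -0.5, -2.6]
grip_width: 0.669
```

```bash
python3 -c "
from h import *
fix();go((605,-118,240),(530,100,240),(526,311.5,240))"
```

```text
fix turn [ 0.0098 -0.0001 -0.    ] yaw 1.25
t 8.95 tcp [ 606.5 -118.8  100. ] w 0.669 F [-0.2 -0.5 -2.6] x [0.315 0.949 0.   ] z [ 0.0093 -0.0029 -1.    ]
(605, -118, 240) tot [   0.3   -0.3 -140. ] n 3 row [  0.1  -0.1 -46.7]
(530, 100, 240) tot [ 183.3 -139.8   -1.3] n 5 row [ 36.7 -28.   -0.3]
(526, 311.5, 240) tot [199.5 -70.4  -0.7] n 5 row [ 39.9 -14.1  -0.1]
```

Opening is 62 mm, so the pads caught the wide top cap. Reopen and grip lower, on the slim block.

>>> carry_out(
  motion=[
    [[0,0,0],[0,0,0],-1],
    [[0,0,0],[0,0,0],-1],
    [[0,0,0],[0,0,0],-1],
    [[0,0,0],[0,0,0],-1],
  ],
)

```text
time: 9.35
tcp_pos: [606.9, -118.8, 100.5]
orientation: [0.004, 0.811, 0.585, 0.003]
wrist_force: [0.4, 0.4, 0.3]
grip_width: 0.967
```

>>> carry_out(
  motion=[
    [[0.01,0,0],[0,-2,10],-1],
    [[0,0,0],[0,0,9],-1],
    [[0,0,0],[0,0,0],-1],
  ],
)

```text
time: 9.65
tcp_pos: [605.1, -118.2, 80.0]
orientation: [0.0, 0.811, 0.585, 0.0]
wrist_force: [-0.4, 0.4, 0.7]
grip_width: 0.993
```

```bash
python3 -c "
from h import *
fix();go((603.5,-118,80))
d=robot.get_image('scene');cv2.imwrite('pics/s4.png',cv2.resize(d['img'][200:330,200:360],None,fx=5,fy=4.6,interpolation=cv2.INTER_CUBIC))"
```

```text
fix turn [ 0.0002 -0.0002 -0.    ] yaw 1.25
t 9.65 tcp [ 605.1 -118.2   80. ] w 0.993 F [-0.4  0.4  0.7] x [0.315 0.949 0.   ] z [ 3.e-04  2.e-04 -1.e+00]
(603.5, -118, 80) tot [-0.3 -1.6 -0. ] n 1 row [-0.3 -1.6 -0. ]
```

View pics/s4.png

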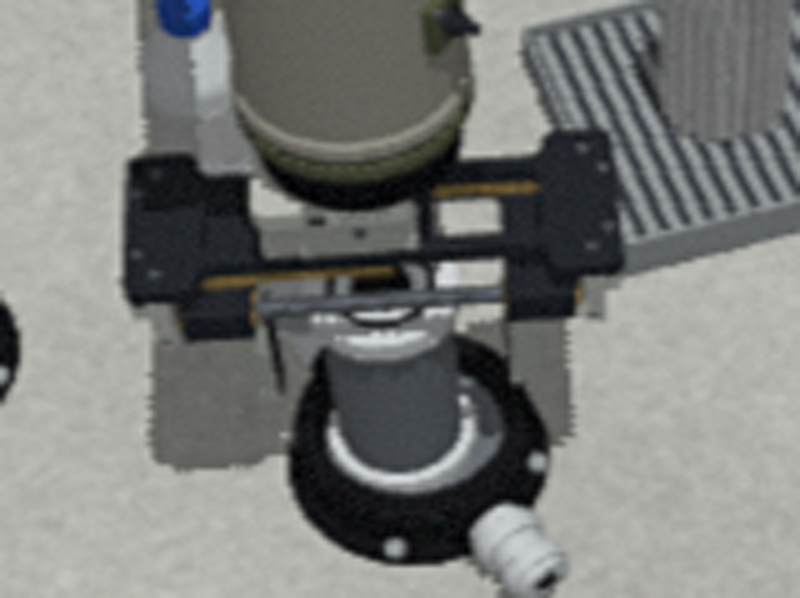

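The carbon stands upright in its well with the fingers on either side of the slim block, so I'll close.

>>> carry_out(
  motion=[
    [[0,0,0],[0,0,0],1],
    [[0,0,0],[0,0,0],1],
    [[0,0,0],[0,0,0],1],
    [[0,0,0],[0,0,0],1],
    [[0,0,0],[0,0,0],1],
  ],
)

```text
time: 10.2
tcp_pos: [605.5, -118.3, 80.8]
orientation: [0.0, 0.811, 0.585, 0.0]
wrist_force: [0.0, 0.5, -1.9]
grip_width: 0.661
```

>>> carry_out(
  motion=[
    [[0,0,0],[0,0,0],1],
    [[0,0,0],[0,0,0],1],
    [[0,0,0],[0,0,0],1],
    [[0,0,0],[0,0,0],1],
  ],
)

```text
time: 10.6
tcp_pos: [605.4, -118.3, 80.7]
orientation: [0.0, 0.811, 0.585, 0.0]
wrist_force: [-1.7, 0.1, -1.1]
grip_width: 0.664
```

```bash
python3 -c "
from h import *
fix();go((605,-118,220),(600,80,220),(526,311.5,220))"
```

```text
fix turn [ 0.0008 -0.0003 -0.    ] yaw 1.25
t 10.6 tcp [ 605.4 -118.3   80.7] w 0.664 F [-1.7  0.1 -1.1] x [0.315 0.949 0.   ] z [ 8.e-04  0.e+00 -1.e+00]
(605, -118, 220) tot [   0.2   -0.3 -139.3] n 3 row [  0.1  -0.1 -46.4]
(600, 80, 220) tot [186.4 -67.1  -0. ] n 5 row [ 37.3 -13.4  -0. ]
(526, 311.5, 220) tot [ 1.964e+02 -1.431e+02 -1.000e-01] n 6 row [ 32.7 -23.9  -0. ]
```

```bash
python3 -c "
from h import *
a=robot.get_image('wrist')['img'][150:480,120:520]; b=robot.get_image('scene')['img'][225:325,230:330]
o=np.hstack([cv2.resize(a,(400,330)),cv2.resize(b,(400,330),interpolation=cv2.INTER_CUBIC)]);cv2.imwrite('pics/w3.png',o)"
```

```text
(no output)
```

View pics/w3.png

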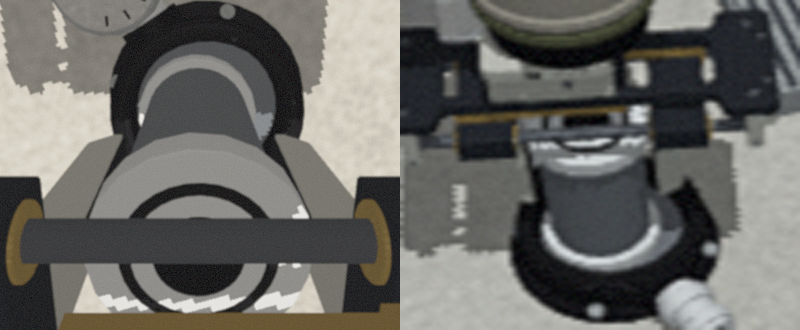

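The fingers touch only the top cap, because their inner faces are straight. I'll regrip with the pads centred on the cap so that the mass hangs below the grip.

>>> carry_out(
  motion=[
    [[0,0,0],[0,0,0],-1],
    [[0,0,0],[0,0,0],-1],
    [[0,0,0],[0,0,0],-1],
    [[0,0,0],[0,0,0],-1],
  ],
)

```text
time: 11.1
tcp_pos: [605.7, -118.4, 81.1]
orientation: [0.001, 0.811, 0.585, 0.001]
wrist_force: [-0.6, 0.3, 1.2]
grip_width: 0.958
```

>>> carry_out(
  motion=[
    [[0,0,0],[0,-1,-22],-1],
    [[0,0,0],[0,0,-16],-1],
    [[0,0,0],[0,0,0],-1],
  ],
)

```text
time: 11.4
tcp_pos: [604.3, -117.9, 119.8]
orientation: [0.0, 0.811, 0.585, 0.0]
wrist_force: [-0.1, 0.4, 0.7]
grip_width: 0.999
```

```bash
python3 -c "
from h import *
fix();go((603.5,-118,120))"
```

```text
fix turn [ 0.0003 -0.0003 -0.    ] yaw 1.25
t 11.4 tcp [ 604.3 -117.9  119.8] w 0.999 F [-0.1  0.4  0.7] x [0.315 0.949 0.   ] z [ 3.e-04  2.e-04 -1.e+00]
(603.5, -118, 120) tot [-0.3 -0.7 -0.2] n 1 row [-0.3 -0.7 -0.2]
```

>>> carry_out(
  motion=[
    [[0,0,0],[0,-1,0],1],
    [[0,0,0],[0,0,0],1],
    [[0,0,0],[0,0,0],1],
    [[0,0,0],[0,0,0],1],
    [[0,0,0],[0,0,0],1],
  ],
  newtons=35,
)

```text
time: 11.9
tcp_pos: [602.6, -117.5, 118.0]
orientation: [-0.0, 0.811, 0.585, -0.0]
wrist_force: [-0.7, -0.2, 3.9]
grip_width: 0.666
```

>>> carry_out(
  motion=[
    [[0,0,0],[0,0,0],1],
    [[0,0,0],[0,0,0],1],
    [[0,0,0],[0,0,0],1],
    [[0,0,0],[0,0,-10],1],
    [[0,0,0],[0,0,-15],1],
  ],
)

```text
time: 12.4
tcp_pos: [600.4, -116.8, 140.7]
orientation: [-0.003, 0.811, 0.585, -0.002]
wrist_force: [0.5, 0.4, -1.7]
grip_width: 0.67
```

```bash
python3 -c "
from h import *
fix();go((605,-118,230),(600,80,230),(526,311.5,230))
a=robot.get_image('wrist')['img'][150:480,120:520]; b=robot.get_image('scene')['img'][225:325,230:330]
o=np.hstack([cv2.resize(a,(400,330)),cv2.resize(b,(400,330),interpolation=cv2.INTER_CUBIC)]);cv2.imwrite('pics/w4.png',o)"
```

```text
fix turn [-0.0075  0.0001 -0.    ] yaw 1.25
t 12.4 tcp [ 600.4 -116.8  140.7] w 0.67 F [ 0.5  0.4 -1.7] x [ 0.315  0.949 -0.   ] z [-0.0071  0.0023 -1.    ]
(605, -118, 230) tot [  0.4   4.1 -89.4] n 2 row [  0.2   2.  -44.7]
(600, 80, 230) tot [186.3 -67.1   0.5] n 5 row [ 37.3 -13.4   0.1]
(526, 311.5, 230) tot [ 196.4 -143.2    1.1] n 6 row [ 32.7 -23.9   0.2]
```

View pics/w4.png

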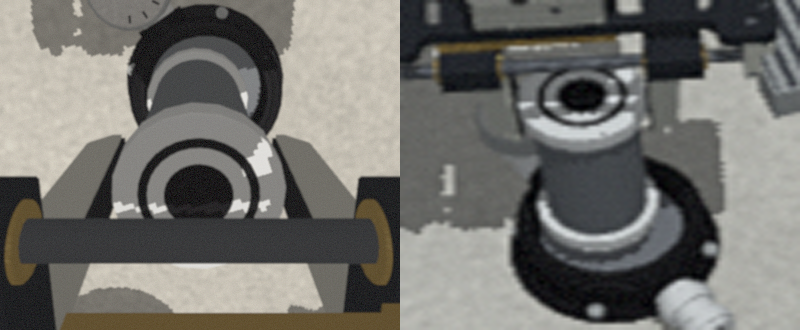

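The carbon is lifted and hanging upright. Carry it over to the valve base.

>>> carry_out(
  motion=[
    [[-0.004,0,0],[0,1,-30],1],
    [[-0.003,0,0],[0,1,-40],1],
    [[0,0,0],[10,-3,-20],1],
    [[0,0,0],[24,-9,0],1],
    [[0,0,0],[34,-12,0],1],
  ],
)

```text
time: 13.0
tcp_pos: [603.1, -48.6, 238.8]
orientation: [0.003, 0.813, 0.583, 0.002]
wrist_force: [0.6, -0.5, -1.8]
grip_width: 0.669
```

>>> carry_out(
  motion=[
    [[0,0,0],[36,-13,0],1],
    [[0,0,0],[36,-13,0],1],
    [[0,0,0],[36,-13,0],1],
    [[0,0,0],[36,-18,0],1],
    [[0,0,0],[34,-22,0],1],
  ],
)

```text
time: 13.5
tcp_pos: [586.2, 151.1, 240.9]
orientation: [0.005, 0.814, 0.581, 0.004]
wrist_force: [0.6, -0.1, -1.0]
grip_width: 0.668
```

```bash
python3 -c "
from h import *
fix();go((526,311.5,225))"
```

```text
fix turn [ 0.0133 -0.001  -0.    ] yaw 1.24
t 13.5 tcp [586.2 151.1 240.9] w 0.668 F [ 0.6 -0.1 -1. ] x [0.324 0.946 0.001] z [ 0.0129 -0.0034 -0.9999]
(526, 311.5, 225) tot [ 132.2 -109.2   14.6] n 4 row [ 33.  -27.3   3.6]
```

>>> carry_out(
  motion=[
    [[0.007,0,0],[33,-27,0],1],
    [[0.006,0,0],[33,-27,0],1],
    [[0,0,0],[33,-27,0],1],
    [[0,0,0],[20,-17,0],1],
    [[0,0,0],[0,0,0],1],
  ],
)

```text
time: 14.0
tcp_pos: [527.4, 306.4, 241.6]
orientation: [-0.001, 0.812, 0.583, 0.002]
wrist_force: [0.2, -0.5, -1.4]
grip_width: 0.671
```

```bash
python3 -c "
from h import *
fix();go((526,311.5,150))
d=robot.get_image('scene');b=d['img'][40:250,350:510];cv2.imwrite('pics/s5.png',cv2.resize(b,(457,600),interpolation=cv2.INTER_CUBIC))"
```

```text
fix turn [ 0.0004 -0.0038 -0.    ] yaw 1.246
t 14.0 tcp [527.4 306.4 241.6] w 0.671 F [ 0.2 -0.5 -1.4] x [0.319 0.948 0.004] z [ 0.0016  0.0035 -1.    ]
(526, 311.5, 150) tot [ 4.  -3.  91.7] n 2 row [ 2.  -1.5 45.8]
```

View pics/s5.png

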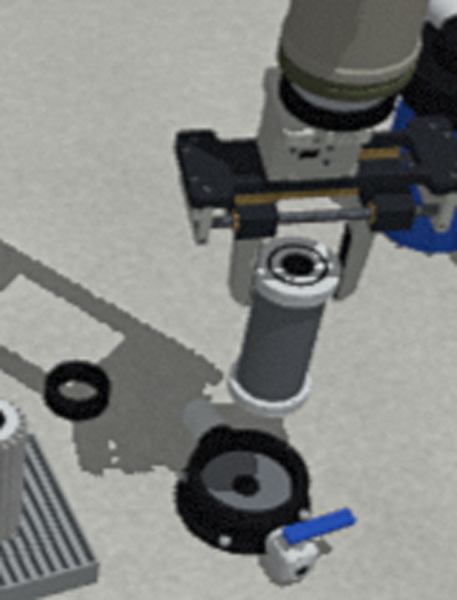

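```bash
python3 -c "
from h import *
d=robot.get_image('scene')
f=lambda u,v:(350+(u+.5)/2.857-.5,40+(v+.5)/2.857-.5)
print(ray(d,f(298,262),272.6).round(1))
c=np.array([526,307.,0]);
for x,y in ((527.4,306.4),):
  o=[]
  for z,r in((272.6,31.5),(145.6,31.5)):
    p=circ(d,(x,y,z),r);o.append(((p-[349.5,39.5])*2.857).astype(int))
  b=cv2.resize(d['img'][40:250,350:510],(457,600),interpolation=cv2.INTER_CUBIC)
  for q in o:
    for p in q: cv2.circle(b,tuple(int(v) for v in p),1,(0,0,255),-1)
  cv2.imwrite('pics/s6.png',b[200:450,180:400].repeat(2,0).repeat(2,1))"
```

```text
[525.7 309.7 272.6]
```

View pics/s6.png

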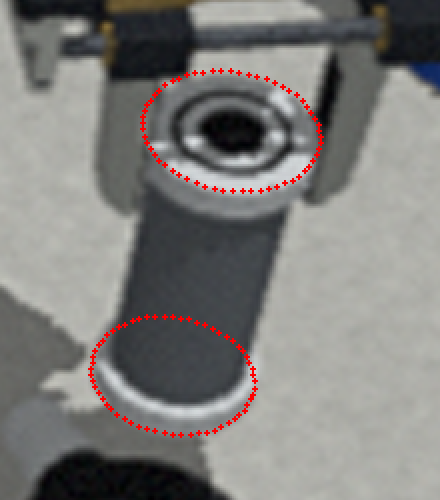

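The overlay fits: the cartridge hangs upright within about 2 mm of the TCP axis. Centre it and lower.

>>> carry_out(
  motion=[
    [[0,-0.004,0],[3,-3,20],1],
    [[0,0,0],[0,0,35],1],
    [[0,0,0],[0,0,25],1],
    [[0,0,0],[0,0,5],1],
    [[0,0,0],[0,0,0],1],
  ],
)

```text
time: 14.6
tcp_pos: [531.8, 301.5, 157.0]
orientation: [0.003, 0.815, 0.58, 0.002]
wrist_force: [0.2, -0.1, -0.6]
grip_width: 0.67
```

```bash
python3 -c "
from h import *
fix();go((526,311,118))
d=robot.get_image('scene');b=d['img'][130:250,370:490];cv2.imwrite('pics/s7.png',cv2.resize(b,(600,600),interpolation=cv2.INTER_CUBIC))"
```

```text
fix turn [0.0065 0.0001 0.    ] yaw 1.237
t 14.6 tcp [531.8 301.5 157. ] w 0.67 F [ 0.2 -0.1 -0.6] x [ 0.328  0.945 -0.   ] z [ 0.0061 -0.0022 -1.    ]
(526, 311, 118) tot [ 7.1 -8.9 38.9] n 1 row [ 7.1 -8.9 38.9]
```

View pics/s7.png

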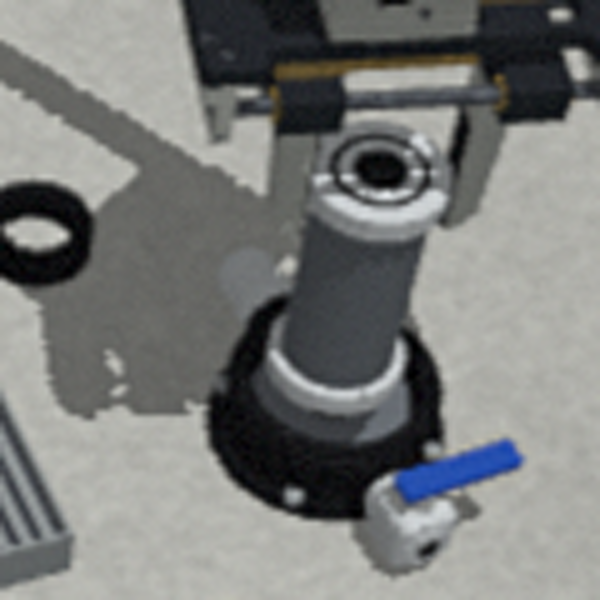

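>>> carry_out(
  motion=[
    [[0.006,0,0],[7,-9,0],1],
    [[0,0,0],[0,0,0],1],
    [[0,0,0],[0,0,0],1],
  ],
)

```text
time: 14.95
tcp_pos: [527.7, 312.1, 161.9]
orientation: [0.001, 0.815, 0.579, 0.003]
wrist_force: [-0.6, -0.3, -2.3]
grip_width: 0.669
```

```bash
python3 -c "
from h import *
fix();go((526,311,118))"
```

```text
fix turn [ 0.0045 -0.0043 -0.    ] yaw 1.236
t 14.95 tcp [527.7 312.1 161.9] w 0.669 F [-0.6 -0.3 -2.3] x [0.329 0.944 0.004] z [ 0.0057  0.0026 -1.    ]
(526, 311, 118) tot [-1.7 -1.4 43.9] n 1 row [-1.7 -1.4 43.9]
```

>>> carry_out(
  motion=[
    [[0.004,-0.004,0],[-1,-1,10],1],
    [[0,0,0],[0,0,10],1],
    [[0,0,0],[0,0,6],1],
    [[0,0,0],[0,0,0],1],
  ],
)

```text
time: 15.35
tcp_pos: [526.9, 312.1, 135.0]
orientation: [0.0, 0.815, 0.58, 0.001]
wrist_force: [0.3, 0.1, -1.6]
grip_width: 0.67
```

```bash
python3 -c "
from h import *
fix();go((526,311,118))
d=robot.get_image('scene');b=d['img'][130:250,370:490];cv2.imwrite('pics/s8.png',cv2.resize(b,(600,600),interpolation=cv2.INTER_CUBIC))"
```

```text
fix turn [ 0.0019 -0.0016 -0.    ] yaw 1.236
t 15.35 tcp [526.9 312.1 135. ] w 0.67 F [ 0.3  0.1 -1.6] x [0.328 0.945 0.002] z [ 2.3e-03  9.0e-04 -1.0e+00]
(526, 311, 118) tot [-1.4 -0.5 17. ] n 1 row [-1.4 -0.5 17. ]
```

View pics/s8.png

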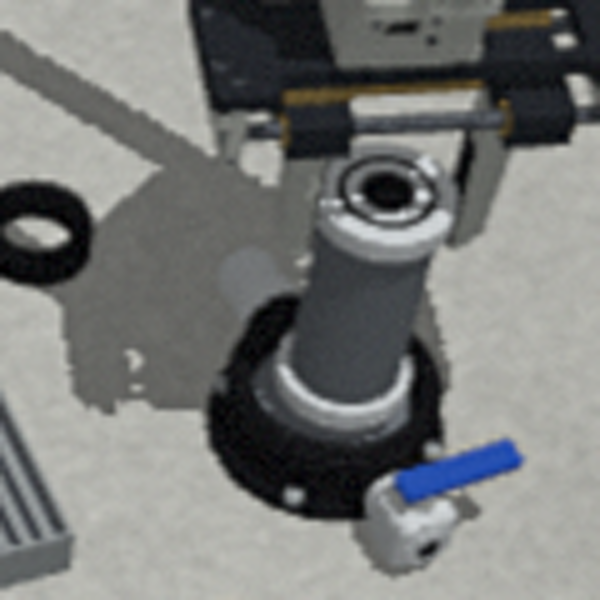

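The bottom cap is centred over the well. Finish lowering.

>>> carry_out(
  motion=[
    [[0.002,-0.001,0],[-1,0,6],1],
    [[0,0,0],[0,0,5],1],
    [[0,0,0],[0,0,3],1],
    [[0,0,0],[0,0,0],1],
  ],
)

```text
time: 15.8
tcp_pos: [526.7, 311.0, 120.1]
orientation: [-0.0, 0.815, 0.58, 0.0]
wrist_force: [-0.7, -0.7, -1.9]
grip_width: 0.673
```

>>> carry_out(
  motion=[
    [[0,0,0],[0,0,1.5],1],
    [[0,0,0],[0,0,1],1],
  ],
)

```text
time: 16.0
tcp_pos: [527.1, 311.0, 118.0]
orientation: [-0.0, 0.815, 0.58, 0.0]
wrist_force: [-1.7, -2.2, 3.0]
grip_width: 0.671
```

>>> carry_out(
  motion=[
    [[0,0,0],[0,0,1],1],
    [[0,0,0],[0,0,0],1],
  ],
)

```text
time: 16.2
tcp_pos: [527.8, 311.0, 118.4]
orientation: [0.0, 0.815, 0.579, 0.001]
wrist_force: [-0.2, -0.6, -1.6]
grip_width: 0.669
```

```bash
python3 -c "
from h import *
fix();go((526,311,118))"
```

```text
fix turn [ 0.002  -0.0015 -0.    ] yaw 1.236
t 16.2 tcp [527.8 311.  118.4] w 0.669 F [-0.2 -0.6 -1.6] x [0.328 0.945 0.002] z [ 2.4e-03  8.0e-04 -1.0e+00]
(526, 311, 118) tot [-0.5 -1.7  0.4] n 1 row [-0.5 -1.7  0.4]
```

Seated to within about 0.4 mm. Release and rise.

>>> carry_out(
  motion=[
    [[0,0,0],[0,0,0.8],1],
    [[0,0,0],[0,0,0],-1],
    [[0,0,0],[0,0,0],-1],
    [[0,0,0],[0,0,0],-1],
    [[0,0,0],[0,0,0],-1],
  ],
)

```text
time: 16.7
tcp_pos: [528.4, 311.6, 118.3]
orientation: [0.0, 0.815, 0.58, 0.002]
wrist_force: [-0.5, 0.3, 0.2]
grip_width: 0.963
```

>>> carry_out(
  motion=[
    [[0,0,0],[0,0,0],-1],
    [[0,0,0],[0,0,-20],-1],
    [[0,0,0],[0,0,-40],-1],
    [[0,0,0],[0,0,-30],-1],
  ],
)

```text
time: 17.1
tcp_pos: [524.4, 309.7, 203.6]
orientation: [-0.001, 0.815, 0.58, -0.004]
wrist_force: [-0.6, -0.3, 0.4]
grip_width: 0.995
```

```bash
python3 -c "
from h import *
fix();go((463.9,-315.3,200))
d=robot.get_image('scene');cv2.imwrite('pics/s9.png',d['img'])"
```

```text
fix turn [-0.0057  0.0053 -0.    ] yaw 1.236
t 17.1 tcp [524.4 309.7 203.6] w 0.995 F [-0.6 -0.3  0.4] x [ 0.328  0.945 -0.005] z [-0.0071 -0.0031 -1.    ]
(463.9, -315.3, 200) tot [-610.2  148.1    5.9] n 14 row [-43.6  10.6   0.4]
```

View pics/s9.png

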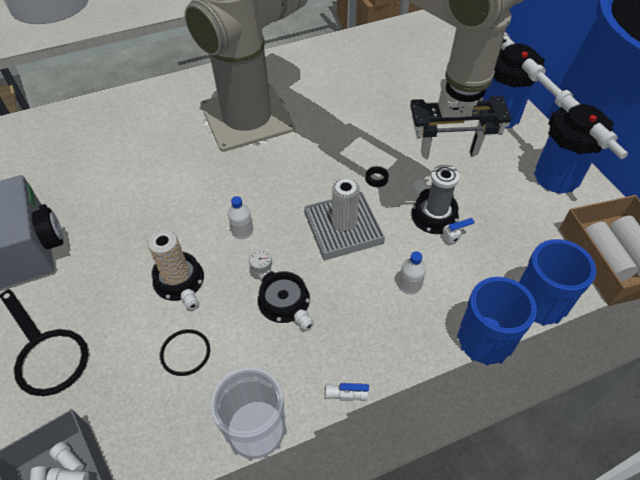

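The carbon stands in the valve base at (440,200), and the empty gauge well's hole is at (283,295). Next is the wound cartridge.

>>> carry_out(
  motion=[
    [[-0.005,0.005,0],[-43,11,0],-1],
    [[0,0,0],[-43,11,0],-1],
    [[0,0,0],[-43,11,0],-1],
    [[0,0,0],[-43,11,0],-1],
    [[0,0,0],[-43,11,0],-1],
  ],
)

```text
time: 17.65
tcp_pos: [509.0, 89.0, 210.8]
orientation: [0.001, 0.812, 0.583, 0.007]
wrist_force: [1.1, 0.3, -0.1]
grip_width: 0.997
```

>>> carry_out(
  motion=[
    [[0,0,0],[-43,11,0],-1],
    [[0,0,0],[-43,11,0],-1],
    [[0,0,0],[-43,11,0],-1],
    [[0,0,0],[-43,11,0],-1],
    [[0,0,0],[-43,11,0],-1],
  ],
)

```text
time: 18.15
tcp_pos: [490.6, -140.7, 209.4]
orientation: [0.002, 0.812, 0.584, 0.008]
wrist_force: [0.6, -0.3, -0.4]
grip_width: 0.996
```

```bash
python3 -c "
from h import *
fix();go((463.9,-315.3,200))
d=robot.get_image('scene');cv2.imwrite('pics/s10.png',cv2.resize(d['img'][240:350,230:340],(600,600),interpolation=cv2.INTER_CUBIC))"
```

```text
fix turn [ 0.0132 -0.0109 -0.0001] yaw 1.247
t 18.15 tcp [ 490.6 -140.7  209.4] w 0.996 F [ 0.6 -0.3 -0.4] x [0.318 0.948 0.011] z [ 0.0159  0.0061 -0.9999]
(463.9, -315.3, 200) tot [-174.1   30.1    7.9] n 4 row [-43.5   7.5   2. ]
```

View pics/s10.png

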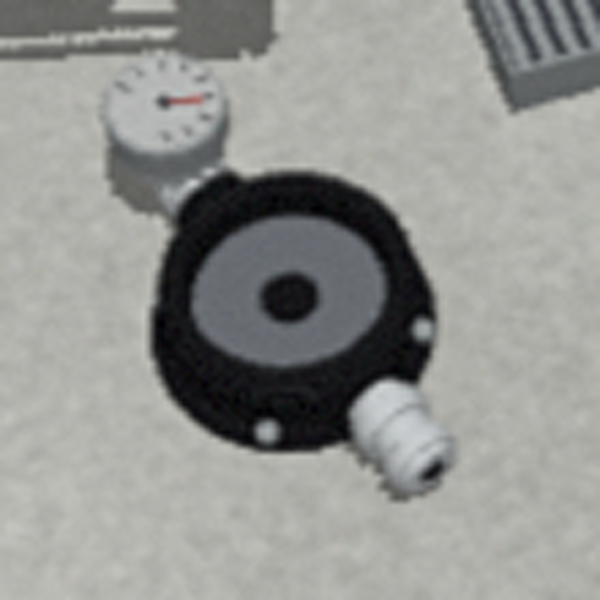

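Floor hole of the gauge well: crop (290,298).

>>> carry_out(
  motion=[
    [[0.006,-0.005,0],[-43,7,0],-1],
    [[0.006,-0.005,0],[-43,7,0],-1],
    [[0,0,0],[-40,7,0],-1],
    [[0,0,0],[-25,4,0],-1],
    [[0,0,0],[0,0,0],-1],
  ],
)

```text
time: 18.7
tcp_pos: [463.0, -304.0, 208.7]
orientation: [0.002, 0.814, 0.581, -0.001]
wrist_force: [-0.4, 0.9, -0.7]
grip_width: 1.001
```

```bash
python3 -c "
from h import *
d=robot.get_image('scene');s=600/110
print('gauge seat',ray(d,(230+290.5/s-.5,240+298.5/s-.5),22).round(1))
fix();go((463.9,-315.3,190))
d=robot.get_image('wrist');cv2.imwrite('pics/w5.png',d['img'])"
```

```text
gauge seat [ 604.3 -111.9   22. ]
fix turn [0.0022 0.0028 0.    ] yaw 1.24
t 18.75 tcp [ 463.4 -302.6  208.7] w 0.998 F [-0.  -0.8 -0. ] x [ 0.325  0.946 -0.003] z [ 0.0012 -0.0034 -1.    ]
(463.9, -315.3, 190) tot [-11.8   4.6  18.7] n 1 row [-11.8   4.6  18.7]
```

View pics/w5.png

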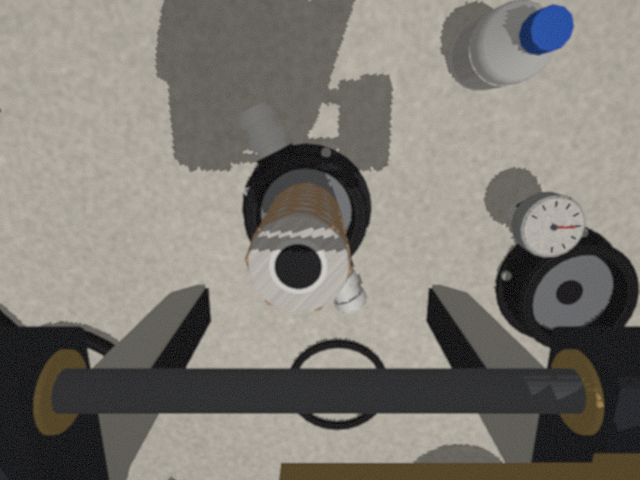

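Wrist: the wound cartridge's hole is at (299,267), and the gauge-well floor hole at (569,292).

```bash
python3 -c "
from h import *
d=robot.get_image('wrist')
print('wound',ray(d,(299,267),149).round(1),'gauge',ray(d,(569,292),22).round(1))
d=robot.get_image('top');cv2.imwrite('pics/t5.png',cv2.resize(d['img'][155:305,330:480],(600,600),interpolation=cv2.INTER_CUBIC))"
```

```text
wound [ 463. -313.  149.] gauge [ 604.3 -111.4   22. ]
```

View pics/t5.png

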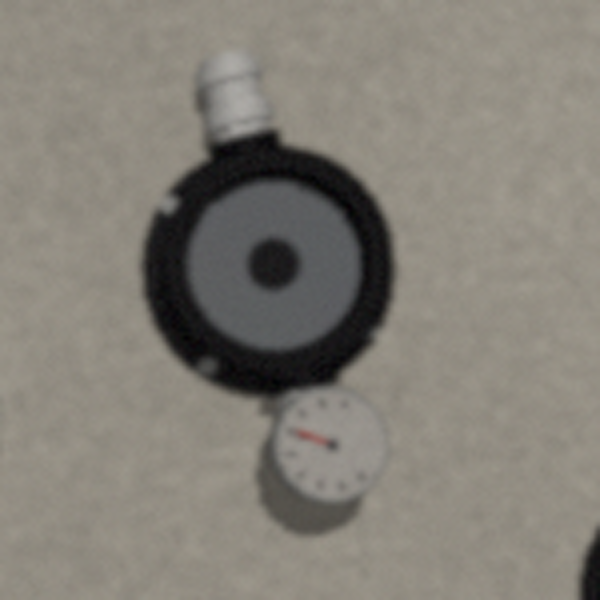

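>>> carry_out(
  motion=[
    [[0.002,0.002,0],[-11,4,15],-1],
    [[0,0,0],[0,0,5],-1],
    [[0,0,0],[0,0,0],-1],
  ],
)

```text
time: 19.2
tcp_pos: [465.7, -309.8, 187.2]
orientation: [0.0, 0.812, 0.584, 0.0]
wrist_force: [-0.1, -0.4, 0.6]
grip_width: 1.001
```

```bash
python3 -c "
from h import *
fix();go((463.5,-315,190),(463.5,-315,92))"
```

```text
fix turn [ 0.0007 -0.0003 -0.    ] yaw 1.248
t 19.2 tcp [ 465.7 -309.8  187.2] w 1.001 F [-0.1 -0.4  0.6] x [0.317 0.948 0.   ] z [ 8.e-04  0.e+00 -1.e+00]
(463.5, -315, 190) tot [-5.6 -0.5 -2.8] n 1 row [-5.6 -0.5 -2.8]
(463.5, -315, 92) tot [-0.  -0.1 98. ] n 3 row [-0.  -0.  32.7]
```

>>> carry_out(
  motion=[
    [[0,0,0],[-5,-1,10],-1],
    [[0,0,0],[0,0,30],-1],
    [[0,0,0],[0,0,33],-1],
    [[0,0,0],[0,0,12],-1],
    [[0,0,0],[0,0,0],-1],
  ],
)

```text
time: 19.7
tcp_pos: [463.3, -314.2, 98.5]
orientation: [0.001, 0.811, 0.585, 0.0]
wrist_force: [1.2, 0.8, 0.3]
grip_width: 1.0
```

```bash
python3 -c "
from h import *
d=robot.get_image('top');print(ray(d,(330+273.5/4-.5,155+265.5/4-.5),22).round(1))
fix();go((463.5,-314.5,95))"
```

```text
[ 605.  -113.1   22. ]
fix turn [0.0021 0.0004 0.    ] yaw 1.25
t 19.75 tcp [ 463.5 -314.3   99.3] w 0.998 F [-0.   0.8 -0.4] x [ 0.316  0.949 -0.   ] z [ 0.0019 -0.001  -1.    ]
(463.5, -314.5, 95) tot [-0.1  0.   4.3] n 1 row [-0.1  0.   4.3]
```

>>> carry_out(
  motion=[
    [[0.002,0,0],[0,0,2],1],
    [[0,0,0],[0,0,0],1],
    [[0,0,0],[0,0,0],1],
    [[0,0,0],[0,0,0],1],
    [[0,0,0],[0,0,0],1],
  ],
  newtons=30,
)

```text
time: 20.25
tcp_pos: [466.4, -316.7, 103.1]
orientation: [0.004, 0.811, 0.585, 0.001]
wrist_force: [0.2, 0.1, -1.7]
grip_width: 0.632
```

>>> carry_out(
  motion=[
    [[0,0,0],[0,0,0],1],
    [[0,0,0],[0,0,0],1],
    [[0,0,0],[0,0,0],1],
    [[0,0,0],[0,0,0],1],
  ],
)

```text
time: 20.65
tcp_pos: [466.2, -316.5, 102.9]
orientation: [0.004, 0.811, 0.585, 0.001]
wrist_force: [0.3, 0.3, 0.1]
grip_width: 0.629
```

```bash
python3 -c "
from h import *
fix();go((463.5,-314.5,170),(604.5,-112,170))"
```

```text
fix turn [0.0074 0.0033 0.    ] yaw 1.25
t 20.65 tcp [ 466.2 -316.5  102.9] w 0.629 F [0.3 0.3 0.1] x [ 0.315  0.949 -0.003] z [ 0.006  -0.0054 -1.    ]
(463.5, -314.5, 170) tot [  0.9  -2.7 -67.1] n 2 row [  0.4  -1.4 -33.6]
(604.5, -112, 170) tot [236.6  69.9  -0.3] n 6 row [39.4 11.7 -0. ]
```

>>> carry_out(
  motion=[
    [[0,0,0],[0,0,-15],1],
    [[0.003,0.002,0],[0,0,-35],1],
    [[0.003,0.001,0],[0,0,-20],1],
    [[0,0,0],[22,7,0],1],
    [[0,0,0],[36,11,0],1],
  ],
)

```text
time: 21.15
tcp_pos: [499.6, -268.9, 179.2]
orientation: [0.001, 0.813, 0.583, -0.0]
wrist_force: [0.9, 1.0, -2.0]
grip_width: 0.631
```

>>> carry_out(
  motion=[
    [[0,0,0],[38,12,0],1],
    [[0,0,0],[38,12,0],1],
    [[0,0,0],[38,12,0],1],
    [[0,0,0],[22,7,0],1],
    [[0,0,0],[0,0,0],1],
  ],
)

```text
time: 21.65
tcp_pos: [590.1, -147.0, 187.1]
orientation: [0.003, 0.812, 0.583, 0.002]
wrist_force: [-0.2, 0.6, -2.0]
grip_width: 0.631
```

```bash
python3 -c "
from h import *
fix();go((607,-113,165))"
```

```text
fix turn [0.0082 0.0005 0.    ] yaw 1.246
t 21.65 tcp [ 590.1 -147.   187.1] w 0.631 F [-0.2  0.6 -2. ] x [ 0.319  0.948 -0.001] z [ 0.0076 -0.0031 -1.    ]
(607, -113, 165) tot [37.6  5.  22.1] n 1 row [37.6  5.  22.1]
```

>>> carry_out(
  motion=[
    [[0.004,0,0],[20,3,8],1],
    [[0.004,0,0],[16,2,8],1],
    [[0,0,0],[0,0,0],1],
    [[0,0,0],[0,0,0],1],
  ],
)

```text
time: 22.05
tcp_pos: [607.0, -114.9, 173.4]
orientation: [0.001, 0.812, 0.584, -0.0]
wrist_force: [0.0, 0.7, -1.7]
grip_width: 0.633
```

```bash
python3 -c "
from h import *
fix();go((607,-113,140))
d=robot.get_image('scene');b=d['img'][210:330,220:340];cv2.imwrite('pics/s11.png',cv2.resize(b,(600,600),interpolation=cv2.INTER_CUBIC))"
```

```text
fix turn [0.0019 0.0022 0.    ] yaw 1.246
t 22.05 tcp [ 607.  -114.9  173.4] w 0.633 F [ 0.   0.7 -1.7] x [ 0.319  0.948 -0.002] z [ 0.0011 -0.0027 -1.    ]
(607, -113, 140) tot [ 1.9 -0.6 33.4] n 1 row [ 1.9 -0.6 33.4]
```

View pics/s11.png

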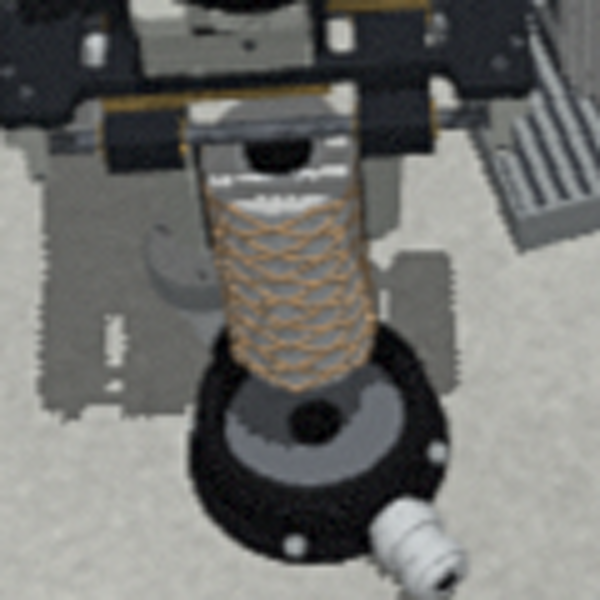

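```bash
python3 -c "
from h import *
d=robot.get_image('scene');b=cv2.resize(d['img'][210:330,220:340],(600,600),interpolation=cv2.INTER_CUBIC)
for z,c in ((92.5,(0,0,255)),(219.5,(0,0,255))): draw(d,b,5,220,210,circ(d,(604,-113.5,z),30),c)
for z,r in ((40,40),(22,40)): draw(d,b,5,220,210,circ(d,(604.5,-112,z),r),(0,255,0))
cv2.imwrite('pics/s12.png',b)"
```

```text
(no output)
```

View pics/s12.png

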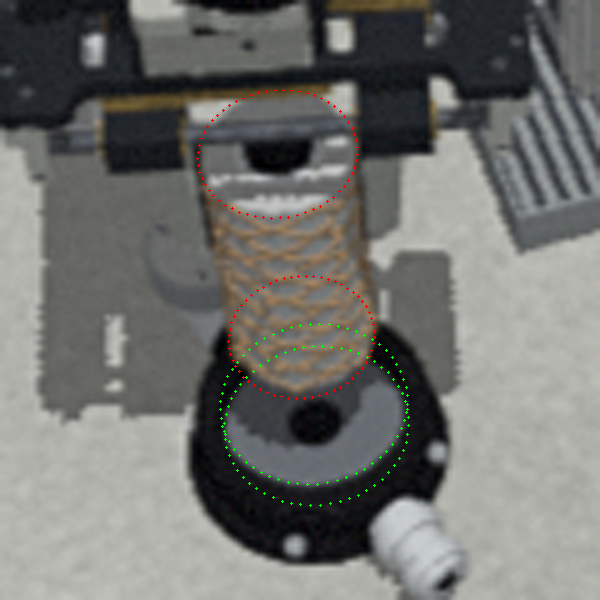

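Overlay: the cartridge is upright and sits about 2–3 mm short in x. Correct that and lower.

>>> carry_out(
  motion=[
    [[0.002,0.002,0],[3,1,10],1],
    [[0,0,0],[0,0,10],1],
    [[0,0,0],[0,0,8],1],
    [[0,0,0],[0,0,0],1],
  ],
)

```text
time: 22.55
tcp_pos: [608.1, -114.7, 143.0]
orientation: [-0.0, 0.813, 0.582, -0.0]
wrist_force: [-0.8, 0.1, -2.5]
grip_width: 0.628
```

```bash
python3 -c "
from h import *
fix();go((609,-112.5,124))
d=robot.get_image('scene');b=d['img'][210:330,220:340];cv2.imwrite('pics/s13.png',cv2.resize(b,(600,600),interpolation=cv2.INTER_CUBIC))"
```

```text
fix turn [-0.0003  0.0003 -0.    ] yaw 1.243
t 22.55 tcp [ 608.1 -114.7  143. ] w 0.628 F [-0.8  0.1 -2.5] x [ 0.322  0.947 -0.   ] z [-3.e-04 -2.e-04 -1.e+00]
(609, -112.5, 124) tot [ 2.4  0.2 19. ] n 1 row [ 2.4  0.2 19. ]
```

View pics/s13.png

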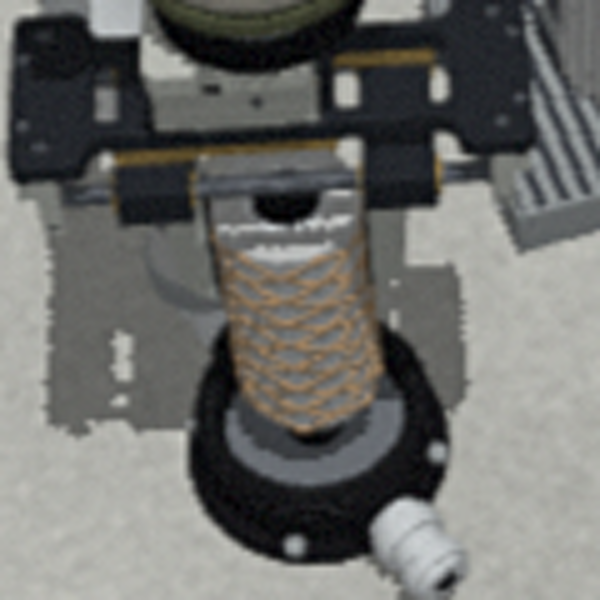

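>>> carry_out(
  motion=[
    [[0,0,0],[2.5,0,8],1],
    [[0,0,0],[0,0,6],1],
    [[0,0,0],[0,0,4],1],
    [[0,0,0],[0,0,0],1],
  ],
)

```text
time: 23.0
tcp_pos: [609.3, -112.2, 124.3]
orientation: [0.0, 0.813, 0.582, 0.0]
wrist_force: [-0.2, 0.2, -2.1]
grip_width: 0.63
```

```bash
python3 -c "
from h import *
fix();go((609,-112.5,103))
d=robot.get_image('scene');b=d['img'][210:330,220:340];cv2.imwrite('pics/s14.png',cv2.resize(b,(600,600),interpolation=cv2.INTER_CUBIC))"
```

```text
fix turn [0.0007 0.0003 0.    ] yaw 1.243
t 23.0 tcp [ 609.3 -112.2  124.3] w 0.63 F [-0.2  0.2 -2.1] x [ 0.322  0.947 -0.   ] z [ 6.e-04 -5.e-04 -1.e+00]
(609, -112.5, 103) tot [-0.4 -0.2 21.3] n 1 row [-0.4 -0.2 21.3]
```

View pics/s14.png

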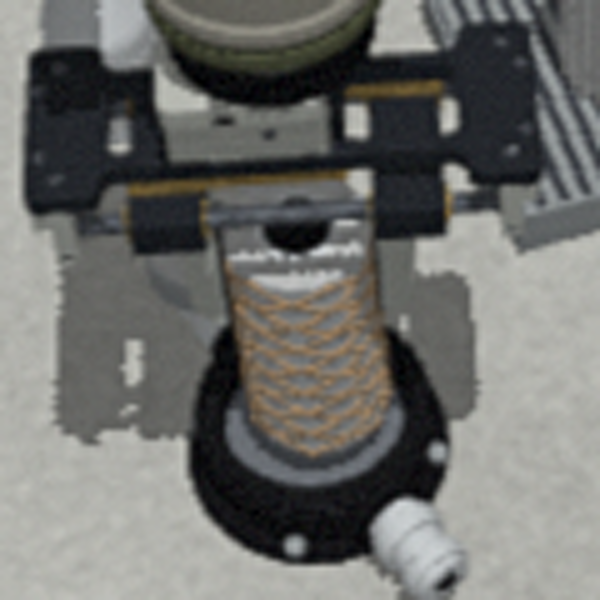

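The cartridge is centred over the well at (316,455). Lower it to the floor.

>>> carry_out(
  motion=[
    [[0,0,0],[0,0,8],1],
    [[0,0,0],[0,0,6],1],
    [[0,0,0],[0,0,3],1],
    [[0,0,0],[0,0,0],1],
  ],
)

```text
time: 23.45
tcp_pos: [609.9, -112.4, 106.8]
orientation: [0.001, 0.813, 0.582, 0.001]
wrist_force: [-0.2, 0.9, -1.8]
grip_width: 0.63
```

>>> carry_out(
  motion=[
    [[0,0,0],[0,0,1.5],1],
    [[0,0,0],[0,0,1],1],
  ],
)

```text
time: 23.65
tcp_pos: [610.0, -112.4, 104.3]
orientation: [0.001, 0.813, 0.582, 0.001]
wrist_force: [0.2, -0.1, -1.9]
grip_width: 0.63
```

```bash
python3 -c "
from h import *
fix();go((609,-112.5,103))"
```

```text
fix turn [0.0023 0.0002 0.    ] yaw 1.243
t 23.65 tcp [ 610.  -112.4  104.3] w 0.63 F [ 0.2 -0.1 -1.9] x [ 0.322  0.947 -0.   ] z [ 0.0021 -0.001  -1.    ]
(609, -112.5, 103) tot [-0.4 -0.9  1.3] n 1 row [-0.4 -0.9  1.3]
```

>>> carry_out(
  motion=[
    [[0,0,0],[0,0,1],1],
    [[0,0,0],[0,0,1],1],
  ],
)

```text
time: 23.85
tcp_pos: [610.4, -112.5, 103.0]
orientation: [0.001, 0.813, 0.582, 0.001]
wrist_force: [-2.6, 0.8, 5.6]
grip_width: 0.627
```

>>> carry_out(
  motion=[
    [[0,0,0],[0,0,0.7],1],
    [[0,0,0],[0,0,0.7],1],
  ],
)

```text
time: 24.05
tcp_pos: [610.8, -112.6, 103.0]
orientation: [0.002, 0.813, 0.582, 0.001]
wrist_force: [-3.1, 1.4, 5.9]
grip_width: 0.637
```

Contact. Release and rise.

>>> carry_out(
  motion=[
    [[0,0,0],[0,0,0],-1],
    [[0,0,0],[0,0,0],-1],
    [[0,0,0],[0,0,0],-1],
    [[0,0,0],[0,0,0],-1],
    [[0,0,0],[0,0,0],-1],
  ],
)

```text
time: 24.55
tcp_pos: [611.5, -112.8, 103.0]
orientation: [0.002, 0.813, 0.582, 0.002]
wrist_force: [0.4, -0.3, -0.7]
grip_width: 0.982
```

>>> carry_out(
  motion=[
    [[0,0,0],[0,0,-20],-1],
    [[0,0,0],[0,0,-40],-1],
    [[0,0,0],[0,0,-35],-1],
  ],
)

```text
time: 24.85
tcp_pos: [606.5, -111.5, 192.2]
orientation: [-0.003, 0.813, 0.582, -0.003]
wrist_force: [0.4, 0.4, 0.2]
grip_width: 0.997
```

```bash
python3 -c "
from h import *
fix();go((475,90.5,200))
d=robot.get_image('scene');cv2.imwrite('pics/s15.png',d['img'])"
```

```text
fix turn [-0.0079  0.0009 -0.    ] yaw 1.243
t 24.85 tcp [ 606.5 -111.5  192.2] w 0.997 F [0.4 0.4 0.2] x [ 0.322  0.947 -0.001] z [-0.0078  0.0017 -1.    ]
(475, 90.5, 200) tot [ 148.9 -189.5   -6.4] n 6 row [ 24.8 -31.6  -1.1]
```

View pics/s15.png

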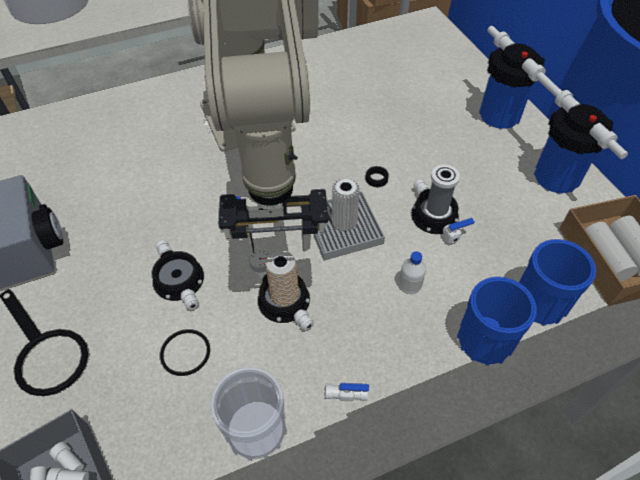

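The wound cartridge stands in the gauge base at (284,280), and the plain well's hole is at (178,273). Now back to the pleated cartridge on the tray.

>>> carry_out(
  motion=[
    [[-0.007,0,0],[25,-32,-3],-1],
    [[0,0,0],[25,-32,-3],-1],
    [[0,0,0],[25,-32,0],-1],
    [[0,0,0],[25,-32,0],-1],
    [[0,0,0],[25,-32,0],-1],
  ],
)

```text
time: 25.4
tcp_pos: [498.9, 58.0, 206.3]
orientation: [0.006, 0.815, 0.579, 0.005]
wrist_force: [0.1, 0.1, 0.6]
grip_width: 1.003
```

>>> carry_out(
  motion=[
    [[0,0,0],[18,-22,0],-1],
    [[0,0,0],[0,0,0],-1],
    [[0,0,0],[0,0,0],-1],
  ],
)

```text
time: 25.7
tcp_pos: [481.2, 86.9, 206.0]
orientation: [0.006, 0.814, 0.581, 0.006]
wrist_force: [-0.2, -0.4, -0.1]
grip_width: 1.001
```

```bash
python3 -c "
from h import *
fix();go((475,90.5,185))
d=robot.get_image('scene');cv2.imwrite('pics/s16.png',cv2.resize(d['img'][225:325,130:230],(500,500),interpolation=cv2.INTER_CUBIC))
d=robot.get_image('wrist');cv2.imwrite('pics/w6.png',d['img'])"
```

```text
fix turn [ 0.0165 -0.0019 -0.    ] yaw 1.241
t 25.7 tcp [481.2  86.9 206. ] w 1.001 F [-0.2 -0.4 -0.1] x [0.324 0.946 0.002] z [ 0.0162 -0.0035 -0.9999]
(475, 90.5, 185) tot [ 1.3 -7.4 20.9] n 1 row [ 1.3 -7.4 20.9]
```

View pics/s16.png

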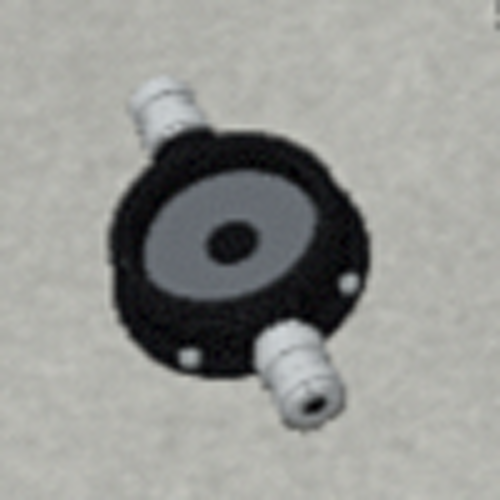

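View pics/w6.png

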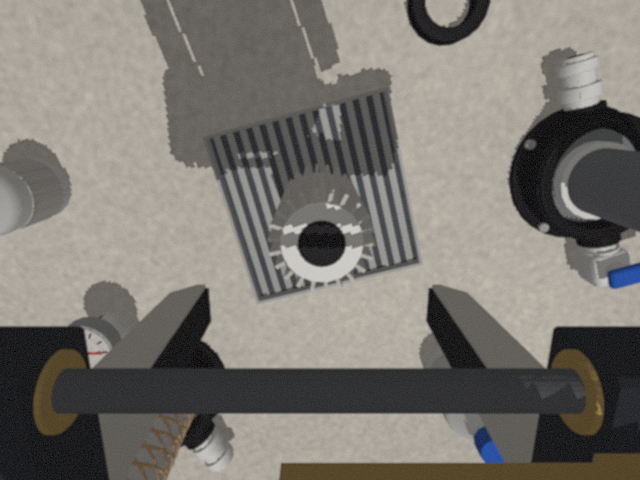

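Plain well hole: crop (232,243). Pleated hole in the wrist view: (322,244).

```bash
python3 -c "
from h import *
d=robot.get_image('scene');print('plain',ray(d,(130+232.5/5-.5,225+243.5/5-.5),22).round(1))
d=robot.get_image('wrist');print('pleated',ray(d,(322,244),147).round(1))"
```

```text
plain [ 459.7 -312.4   22. ]
pleated [472.9  91.  147. ]
```

>>> carry_out(
  motion=[
    [[0.016,-0.002,0],[1,-7,15],-1],
    [[0,0,0],[0,0,5],-1],
    [[0,0,0],[0,0,0],-1],
  ],
)

```text
time: 26.2
tcp_pos: [475.8, 87.4, 183.3]
orientation: [-0.001, 0.815, 0.579, -0.001]
wrist_force: [0.6, -0.6, 0.3]
grip_width: 1.003
```

```bash
python3 -c "
from h import *
fix();go((475,90.5,185))"
```

```text
fix turn [-0.0026  0.0011 -0.    ] yaw 1.235
t 26.2 tcp [475.8  87.4 183.3] w 1.003 F [ 0.6 -0.6  0.3] x [ 0.329  0.944 -0.001] z [-2.8e-03 -2.0e-04 -1.0e+00]
(475, 90.5, 185) tot [ 2.7 -1.8 -1.7] n 1 row [ 2.7 -1.8 -1.7]
```

>>> carry_out(
  motion=[
    [[-0.002,0.001,0],[2.5,-3,10],-1],
    [[0,0,0],[0,0,28],-1],
    [[0,0,0],[0,0,30],-1],
    [[0,0,0],[0,0,12],-1],
    [[0,0,0],[0,0,0],-1],
  ],
)

```text
time: 26.7
tcp_pos: [473.4, 90.9, 99.1]
orientation: [-0.0, 0.816, 0.579, 0.0]
wrist_force: [-0.0, -0.1, 0.3]
grip_width: 1.003
```

```bash
python3 -c "
from h import *
fix();go((474,90.5,97))"
```

```text
fix turn [-0.0002 -0.0002  0.    ] yaw 1.234
t 26.7 tcp [473.4  90.9  99.1] w 1.003 F [-0.  -0.1  0.3] x [0.33  0.944 0.   ] z [-1.e-04  3.e-04 -1.e+00]
(474, 90.5, 97) tot [-0.2  0.7  2.1] n 1 row [-0.2  0.7  2.1]
```

>>> carry_out(
  motion=[
    [[0,0,0],[0,0,1.5],1],
    [[0,0,0],[0,0,0],1],
    [[0,0,0],[0,0,0],1],
    [[0,0,0],[0,0,0],1],
    [[0,0,0],[0,0,0],1],
  ],
)

```text
time: 27.2
tcp_pos: [476.1, 91.3, 101.8]
orientation: [0.001, 0.816, 0.579, 0.003]
wrist_force: [0.4, -0.1, -2.6]
grip_width: 0.643
```

>>> carry_out(
  motion=[
    [[0,0,0],[0,0,0],1],
    [[0,0,0],[0,0,0],1],
    [[0,0,0],[0,0,0],1],
    [[0,0,0],[0,0,0],1],
  ],
)

```text
time: 27.6
tcp_pos: [475.7, 91.2, 101.6]
orientation: [0.001, 0.816, 0.579, 0.002]
wrist_force: [-0.1, 0.6, -2.7]
grip_width: 0.642
```

```bash
python3 -c "
from h import *
fix();go((474,90.5,235),(500,-120,235),(461,-312,235))"
```

```text
fix turn [ 0.0046 -0.0023 -0.    ] yaw 1.234
t 27.6 tcp [475.7  91.2 101.6] w 0.642 F [-0.1  0.6 -2.7] x [0.33  0.944 0.002] z [ 5.1e-03  7.0e-04 -1.0e+00]
(474, 90.5, 235) tot [  -0.9   -0.8 -133.4] n 3 row [ -0.3  -0.3 -44.5]
(500, -120, 235) tot [-190.1   94.1   -0. ] n 5 row [-38.   18.8  -0. ]
(461, -312, 235) tot [-194.1   26.6   -0.3] n 5 row [-38.8   5.3  -0.1]
```

>>> carry_out(
  motion=[
    [[0,0,0],[0,0,-15],1],
    [[0.002,-0.001,0],[0,0,-38],1],
    [[0.002,-0.001,0],[0,0,-42],1],
    [[0,0,0],[-8,4,-30],1],
    [[0,0,0],[-24,11,-5],1],
  ],
)

```text
time: 28.1
tcp_pos: [475.7, 57.2, 232.3]
orientation: [-0.002, 0.815, 0.58, -0.003]
wrist_force: [0.3, -1.3, -2.4]
grip_width: 0.645
```

>>> carry_out(
  motion=[
    [[0,0,0],[-36,17,0],1],
    [[0,0,0],[-38,18,0],1],
    [[0,0,0],[-38,18,0],1],
    [[0,0,0],[-38,12,0],1],
    [[0,0,0],[-38,5,0],1],
  ],
)

```text
time: 28.6
tcp_pos: [482.6, -148.2, 235.2]
orientation: [-0.001, 0.813, 0.583, -0.001]
wrist_force: [0.4, 0.6, -3.5]
grip_width: 0.641
```

```bash
python3 -c "
from h import *
fix();go((461,-312,235))"
```

```text
fix turn [-0.0019  0.0004 -0.    ] yaw 1.244
t 28.6 tcp [ 482.6 -148.2  235.2] w 0.641 F [ 0.4  0.6 -3.5] x [ 0.321  0.947 -0.   ] z [-1.9e-03  3.0e-04 -1.0e+00]
(461, -312, 235) tot [-162.    32.1    0.2] n 4 row [-40.5   8.    0. ]
```

>>> carry_out(
  motion=[
    [[0,0,0],[-40,8,0],1],
    [[0,0,0],[-40,8,0],1],
    [[0,0,0],[-36,7,5],1],
    [[0,0,0],[-20,4,10],1],
    [[0,0,0],[0,0,0],1],
  ],
)

```text
time: 29.1
tcp_pos: [460.9, -296.0, 218.7]
orientation: [-0.001, 0.814, 0.58, -0.001]
wrist_force: [-0.2, 0.6, -2.6]
grip_width: 0.643
```

>>> carry_out(
  motion=[
    [[0,0,0],[-6,0,12],1],
    [[0,0,0],[0,0,20],1],
    [[0,0,0],[0,0,5],1],
    [[0,0,0],[0,0,0],1],
  ],
)

```text
time: 29.5
tcp_pos: [458.9, -300.5, 179.2]
orientation: [-0.001, 0.814, 0.581, -0.001]
wrist_force: [0.2, 0.4, -3.5]
grip_width: 0.641
```

```bash
python3 -c "
from h import *
fix();go((461.5,-312,170))
d=robot.get_image('scene');x,y=110,180;b=cv2.resize(d['img'][y:y+130,x:x+130],(650,650),interpolation=cv2.INTER_CUBIC)
p=robot.get_obs()['tcp_pos']
for z in (p[2]-81,p[2]+46): draw(d,b,5,x,y,circ(d,(p[0],p[1],z),30),(0,0,255))
draw(d,b,5,x,y,circ(d,(459.7,-312.4,40),40),(0,255,0))
cv2.imwrite('pics/s17.png',cv2.resize(b,(590,590)))"
```

```text
fix turn [-0.0036  0.0003 -0.    ] yaw 1.239
t 29.5 tcp [ 458.9 -300.5  179.2] w 0.641 F [ 0.2  0.4 -3.5] x [ 0.326  0.946 -0.   ] z [-3.5e-03  9.0e-04 -1.0e+00]
(461.5, -312, 170) tot [-10.    6.3   9.2] n 1 row [-10.    6.3   9.2]
```

View pics/s17.png

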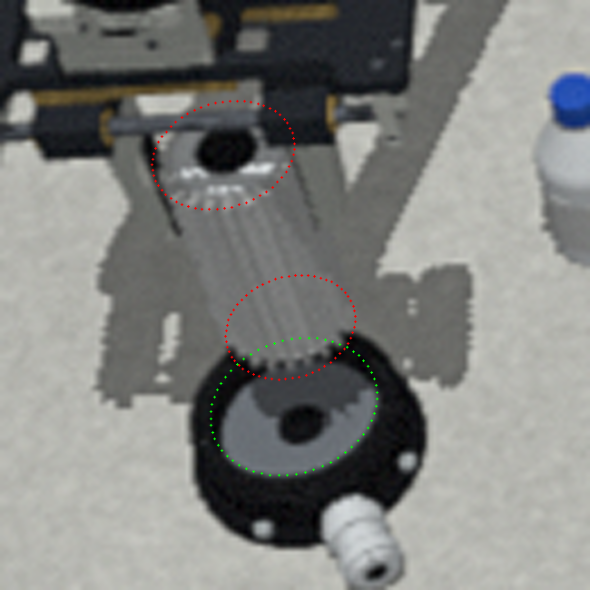

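Upright; the cartridge needs about −12 mm in y and +3 mm in x.

>>> carry_out(
  motion=[
    [[-0.003,0,0],[-10.5,6.5,5],1],
    [[0,0,0],[0,0,0],1],
    [[0,0,0],[0,0,0],1],
  ],
)

```text
time: 29.85
tcp_pos: [463.2, -313.4, 176.1]
orientation: [0.001, 0.814, 0.581, 0.0]
wrist_force: [-0.5, 0.6, -2.8]
grip_width: 0.643
```

```bash
python3 -c "
from h import *
fix();go((462,-312.5,125))"
```

```text
fix turn [0.0025 0.0013 0.    ] yaw 1.241
t 29.85 tcp [ 463.2 -313.4  176.1] w 0.643 F [-0.5  0.6 -2.8] x [ 0.324  0.946 -0.001] z [ 0.002  -0.0021 -1.    ]
(462, -312.5, 125) tot [ 0.5 -1.5 51.1] n 2 row [ 0.3 -0.8 25.6]
```

>>> carry_out(
  motion=[
    [[0.002,0.001,0],[0.5,-1,12],1],
    [[0,0,0],[0,0,16],1],
    [[0,0,0],[0,0,12],1],
    [[0,0,0],[0,0,5],1],
    [[0,0,0],[0,0,0],1],
  ],
)

```text
time: 30.35
tcp_pos: [462.1, -312.2, 126.7]
orientation: [-0.0, 0.814, 0.581, -0.0]
wrist_force: [0.3, 0.4, -2.3]
grip_width: 0.647
```

```bash
python3 -c "
from h import *
fix();go((462,-312.5,103))
d=robot.get_image('scene');x,y=110,210;b=cv2.resize(d['img'][y:y+110,x:x+130],(650,550),interpolation=cv2.INTER_CUBIC)
cv2.imwrite('pics/s18.png',b)"
```

```text
fix turn [-0.0004 -0.0002  0.    ] yaw 1.241
t 30.35 tcp [ 462.1 -312.2  126.7] w 0.647 F [ 0.3  0.4 -2.3] x [0.324 0.946 0.   ] z [-3.e-04  3.e-04 -1.e+00]
(462, -312.5, 103) tot [-0.3  0.  23.7] n 1 row [-0.3  0.  23.7]
```

View pics/s18.png

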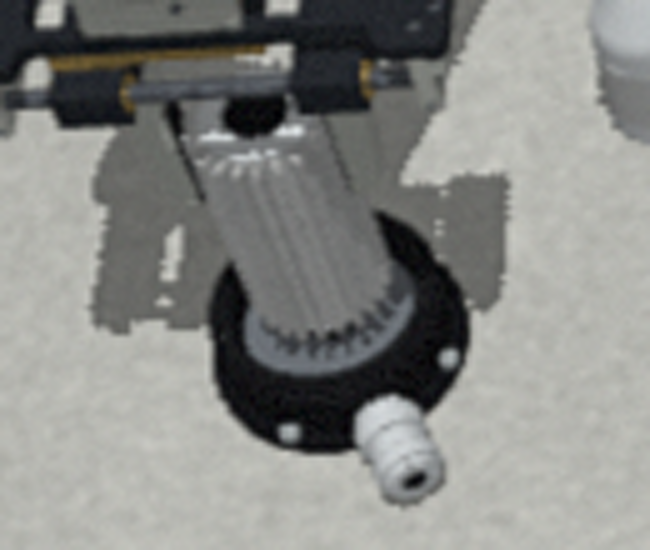

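The cartridge is centred over the well at (330,340). Lower it to the floor.

>>> carry_out(
  motion=[
    [[0,0,0],[0,0,9],1],
    [[0,0,0],[0,0,7],1],
    [[0,0,0],[0,0,3],1],
    [[0,0,0],[0,0,0],1],
  ],
)

```text
time: 30.8
tcp_pos: [462.7, -312.7, 107.3]
orientation: [0.001, 0.814, 0.581, 0.0]
wrist_force: [0.0, -0.1, -2.0]
grip_width: 0.641
```

>>> carry_out(
  motion=[
    [[0,0,0],[0,0,1.5],1],
    [[0,0,0],[0,0,1],1],
  ],
)

```text
time: 31.0
tcp_pos: [463.0, -312.8, 105.1]
orientation: [0.001, 0.814, 0.581, 0.0]
wrist_force: [0.8, -0.8, -2.0]
grip_width: 0.644
```

>>> carry_out(
  motion=[
    [[0,0,0],[0,0,0.8],1],
    [[0,0,0],[0,0,0.5],1],
  ],
)

```text
time: 31.2
tcp_pos: [463.2, -313.1, 104.2]
orientation: [0.001, 0.814, 0.581, 0.0]
wrist_force: [0.2, 0.4, -0.1]
grip_width: 0.645
```

>>> carry_out(
  motion=[
    [[0,0,0],[0,0,0.8],1],
    [[0,0,0],[0,0,0.8],1],
  ],
)

```text
time: 31.4
tcp_pos: [463.6, -313.3, 104.2]
orientation: [0.002, 0.814, 0.582, 0.001]
wrist_force: [-3.8, 2.5, 7.1]
grip_width: 0.644
```

>>> carry_out(
  motion=[
    [[0,0,0],[0,0,0.5],1],
  ],
)

```text
time: 31.5
tcp_pos: [463.7, -313.3, 104.2]
orientation: [0.002, 0.814, 0.582, 0.001]
wrist_force: [-2.4, 0.9, 2.0]
grip_width: 0.638
```

Seated. Release and retreat upward.

>>> carry_out(
  motion=[
    [[0,0,0],[0,0,0],-1],
    [[0,0,0],[0,0,0],-1],
    [[0,0,0],[0,0,0],-1],
    [[0,0,0],[0,0,0],-1],
    [[0,0,0],[0,0,0],-1],
  ],
)

```text
time: 32.0
tcp_pos: [464.5, -314.1, 104.5]
orientation: [0.003, 0.814, 0.581, 0.001]
wrist_force: [-0.9, 0.1, -0.8]
grip_width: 0.987
```

>>> carry_out(
  motion=[
    [[0,0,0],[0,0,-20],-1],
    [[0,0,0],[0,0,-40],-1],
    [[0,0,0],[0,0,-45],-1],
    [[0,0,0],[0,0,-45],-1],
    [[0,0,0],[0,0,0],-1],
  ],
)

```text
time: 32.5
tcp_pos: [462.2, -312.2, 256.8]
orientation: [0.0, 0.814, 0.581, 0.0]
wrist_force: [0.3, 0.2, 0.2]
grip_width: 1.0
```

```bash
python3 -c "
from h import *
fix();go()
d=robot.get_image('scene');cv2.imwrite('pics/s20.png',cv2.resize(d['img'][140:340,100:500],(800,400),interpolation=cv2.INTER_CUBIC))
d=robot.get_image('top');cv2.imwrite('pics/t20.png',d['img'])"
```

```text
fix turn [0.0008 0.0001 0.    ] yaw 1.241
t 32.5 tcp [ 462.2 -312.2  256.8] w 1.0 F [0.3 0.2 0.2] x [ 0.324  0.946 -0.   ] z [ 7.e-04 -4.e-04 -1.e+00]
```

View pics/s20.png

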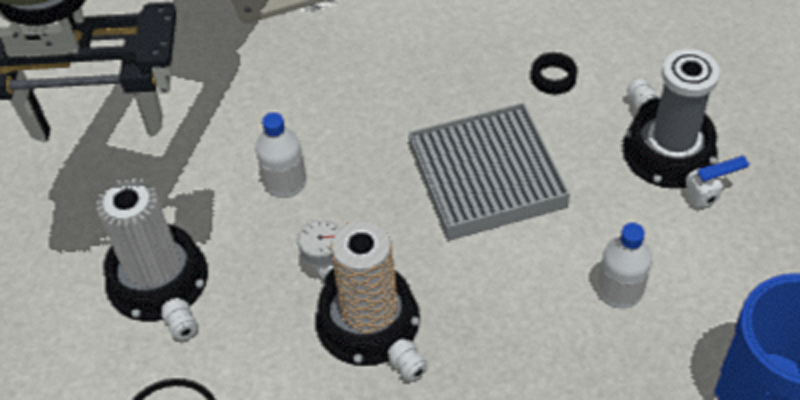

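View pics/t20.png

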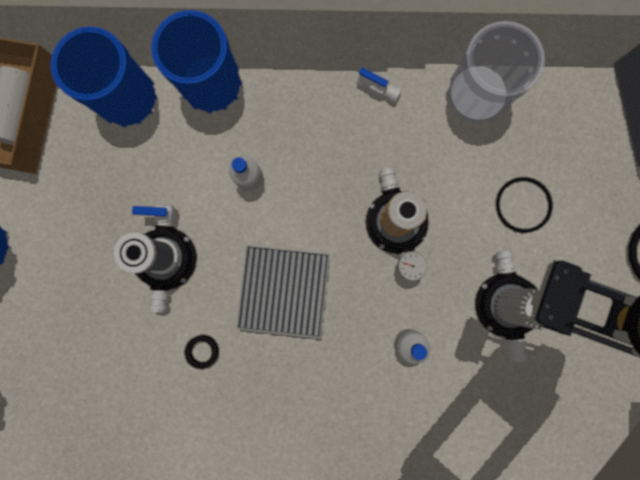

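All three are upright in the right wells: pleated in plain, wound in gauge, carbon in valve. The tray is empty, the bottles look unmoved at (245,172) and (413,347), and the gripper is clear. Handing in.

```bash
python3 -c "
from workcell import robot
print(robot.close_job())"
```

```text
the job is handed in; nothing more can be done
None
```

All three cartridges are in the housings you asked for, and the job was handed in at about 32.6 s. I parked the pleated cartridge on the drip tray, then moved the carbon block to the valve base and the string-wound one to the gauge base. Last, the pleated one went from the tray to the plain base.

**Last checks:**
- **Cartridges:** the final scene and top views show all three standing upright in the right wells and let go. I felt floor contact before each release, about 3–8 N.
- **Bottles and gripper:** both sample bottles are where they started. The tray is empty, and the open gripper is about 105 mm above the nearest cartridge, touching nothing.

**What went differently or disagreed:**
- **Carbon grip:** my first two grips on the carbon block closed on its wide top cap instead of the slim part. I reopened each time while it stood in its well, then lifted it by the cap.
- **Carbon release:** it was let go about 0.4 mm or less above its firmest contact height.
- **Seat estimates:** the camera readings for the well centres differed by 1–5 mm. I used the ones taken after each well was emptied.

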